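# Uncover the die guide, hang up its cover and hold the probe rod in the guide hole

### The job

Take the bent-sheet dust cover off the guide arm of the die station and drape it over the bar of the steel rail so that it hangs there on its own, astride the bar. Then take the probe rod out of its stand and lower it upright through the guide hole without touching the hole's walls or any other part of the die station, until about 30 mm of it sticks out below the arm. Finish while still holding it there, still, upright and centred in the hole; do not upset the loose things standing around.

Things in the scene. Friction and masses are not known exactly. Their poses are not given: they have to be found in the camera images.
- guide_hole (a point): Fixed die station: centre of the guide hole's mouth in the level top face of the aluminium guide arm, 120 mm above the table; z up along the hole. The arm is 40 mm wide (x), 160 mm long (y), 30 mm thick (underside 90 mm above the table), on a blue post at each end; the round through hole is 24 mm in diameter. At the start the dust cover sits astride the arm over the hole.
- cover_tab (a point): Loose dust cover, about 0.15 kg: bent grey sheet like an upside-down U with a black tab on top. Point: centre of the tab, 23 mm above the underside of the top sheet. Tab 12 mm thick (x), 36 mm long (y), 40 mm tall, on the 3 mm top sheet. Cover 52 mm wide over its legs (x), 46 mm between them, 60 mm long (y); legs reach 45 mm below the underside of the top sheet. z up.
- rail_top (a point): Fixed steel rail: middle of the top face of its horizontal bar, 130 mm above the table. The bar is a square tube 30 x 30 mm, 200 mm long along y, on a post (24 x 20 mm) under each end, centred 85 mm from the middle. z up. May stand left or right of the die station.
- rod_grip (a point): Loose probe rod, about 0.2 kg, hanging upright in its stand: centre of its square black grip, 24 x 24 mm (sides along x and y), 50 mm tall. Below the grip come a round flange (40 mm diameter, 6 mm thick; its underside 31 mm below this point) and the steel rod, 12 mm in diameter and 100 mm long. z up.
- rod_tip (a point): Centre of the probe rod's lower end, 131 mm below the centre of its grip; z up along the rod.
- stand: Fixed grey upright tube, 48 mm outside, 22 mm bore, 115 mm tall, on a 92 x 90 mm foot; origin at the centre of its underside. The rod's flange rests on its top and the rod hangs in the bore: lift it 105 mm straight up to free it. On the side opposite to the rail.
- guide: The whole die station; origin at the centre of its underside, x across and y along the guide arm. Base 120 x 170 mm. Under the hole is open space down to a dark die plate (22 mm above the table on the axis) with a ring of small pins, tops 32 mm above the table.
- cover: The dust cover; origin at the centre of the underside of its top sheet.
- rail: The rail; origin on the table under the middle of the bar, bar along y.
- rod: The probe rod; origin at the centre of its flange's underside.
- spray_bottle: Bystander: white bottle, 68 mm diameter, 190 mm tall; origin at its underside.
- grease_tin: Bystander: round tin, 72 mm diameter, 55 mm tall; origin at its underside.
- spare_die: Bystander: dark steel ring, 60 mm diameter, 22 mm tall; origin at its underside.
- punch: Bystander: small steel punch, 36 mm foot, 60 mm tall; origin at its underside.
- wrench: Bystander: wrench lying flat on the table near the robot; origin at its underside, along x.
- screwdriver: Bystander: screwdriver lying on the table near the robot; origin at its underside, along x.
Mind the look-alikes: they are no part of the job. What is shaped like the cover but orange is not meant.

How it is judged:
On the way, in this order (a step that is already met when the one before it is completed fails the run):
1. the cover hangs astride the rail's bar, let go and still, with the rod still in its stand (z of cover_tab in the frame of rail_top between 0.018 and 0.028 m and x of cover_tab in the frame of rail_top between -0.014 and 0.014 m and y of cover_tab in the frame of rail_top between -0.085 and 0.085 m and angle between cover's own z axis and vertical below 0.15 rad and contact force between the fingers and cover below 0.1 N and contact force between cover and rail above 0.3 N and linear speed of cover below 0.03 m/s and horizontal distance between rod_tip and stand below 0.02 m), for 0.2 s.
2. the rod is held upright above the open hole, its tip over the mouth (horizontal distance between rod_tip and guide_hole below 0.007 m and z of rod_tip in the frame of guide_hole above -0.005 m and contact force between the fingers and rod above 0.5 N).
At the end, for the whole second after the job is handed in: Rod held still in the fingers, upright within 4 degrees, tip within 4 mm of the hole's axis (flange 5 mm), 15 to 45 mm below the arm, touching nothing of the station; the cover hangs released and level within 8 degrees astride the bar, within 85 mm of its middle (horizontal distance between rod_tip and guide_hole below 0.004 m and horizontal distance between rod and guide_hole below 0.005 m and angle between rod's own z axis and vertical below 0.07 rad and z of rod_tip in the frame of guide_hole between -0.075 and -0.045 m and contact force between the fingers and rod above 0.5 N and contact force between rod and guide below 0.2 N and linear speed of rod below 0.02 m/s and z of cover_tab in the frame of rail_top between 0.018 and 0.028 m and x of cover_tab in the frame of rail_top between -0.014 and 0.014 m and y of cover_tab in the frame of rail_top between -0.085 and 0.085 m and angle between cover's own z axis and vertical below 0.15 rad and contact force between cover and rail above 0.3 N and contact force between the fingers and cover below 0.1 N and linear speed of cover below 0.03 m/s); the arm keeps its last pose, push and grip.
It fails at once if the rod touches the die station (more than 0.5 N) (contact force between rod and guide above 0.5 N).
It fails at once if a loose bystander is knocked more than 40 mm away or over (distance of any of spray_bottle, grease_tin, spare_die, punch, wrench, screwdriver from where it was at the start of the episode above 0.04 m or angle between any of spray_bottle, punch, grease_tin's own z axis and vertical above 0.5 rad).
It also fails if it takes over 69 s, if anything falls off the work surface, if the arm or the gripper's body presses on something with over 40 N, if the wrist force passes 120 N, or if a joint passes its speed limit or range.

### The arm

A 6-joint arm with a two-finger parallel gripper is mounted at the origin on the work surface. World frame = base frame: x ahead of the robot, y to its left, z up, the work surface at z = 0. Lengths are in m, angles in rad, forces in N, time in s.
With the tool pointing down it reaches from about 0.25 to 0.775 m from the base axis. Payload 4 kg.
Tool frame: the origin (TCP) lies between the finger pads; the fingertips stand 14 mm ahead of it and the grasp point (between the pads) lies 5 mm behind it; y points along the fingers, z is the direction in which the jaws open and shut, and the axes are right-handed (so a half turn about y gives the same grasp; the last joint's range is limited). The gripper opens to 85 mm and grips with 20 to 120 N. Pads are 22 mm wide; open, the fingers measure 114 mm over their backs; the gripper's body (76 mm by 85 mm) begins 54 mm behind the grasp point. The pads swing forward as they close: fully open they stand 13 mm farther back than shut.
Start: joints at [-1.285, 0.087, 1.371, -0, 1.684, -0.103], TCP at [0.208, -0.509, 0.245] pointing down, gripper open.
Joint ranges: [-3.1, 3.1], [-0.76, 2.03], [0.27, 2.55], [-1.08, 4.22], [0.17, 2.65], [-2.57, 2.57]. Speed limits (rad/s): [2.79, 2.79, 3.14, 3.14, 3.14, 3.14].

### API

Orientations are given as [roll, pitch, yaw] about the fixed x, y, z axes, in that order (R = Rz(yaw) Ry(pitch) Rx(roll)).
In Python, from workcell import get_state, camera, camera_info, sign_off gives the robot as it stands.
- The arm moves only by the tool step_arm, never from a script. Its argument "rows" is a list of rows, each an object with "jaw": the gripper's target within -1 to 1 (shut at 1, half-way at 0, fully open at -1); "delta_pos": the shift along the tool's x, y, z in m, a list of three; "turn": the turn about the tool's y in degrees. In form: [{"jaw": jaw, "delta_pos": [x, y, z], "turn": turn}, ...]. A call has 1 to 5 rows; each row shifts and turns the pose as measured when the row begins, along the tool's axes as they then stand; what a row does not reach is not made up. A row lasts 1/12 s, in which the tool goes at most 41.7 mm and 7.16 degrees, less where a joint would pass 70% of its speed; a pose out of reach is approached as far as the arm can. A call is refused whole if a number of a shift passes 0.0417 or a number of a turn 7.16, either way. A call with a gripper value outside its range is refused whole. The fingers move at their own pace and stop on an object; the grip force is fixed at half the most. Time passes only in rows, so rows that do not move let the fingers close. It gives the time, the measured TCP pose, the force and the opening at its end, in the units of the state.
- get_state(): the state, without advancing time (a new reading comes with each control period).
- camera(name): name is "side" or "top" or "wrist"; returns (picture, depth): 480x640x3 uint8, red, green, blue; 480x640 float32, m along the optical axis (not along the pixel's ray), 0 where there is no reading.
- camera_info(name): a dict with "fx", "fy", "cx", "cy" (pixels), "R" (3x3) and "t" (3): a world point X has camera coordinates R X + t. Camera axes: x right, y down, z forward; pixel columns grow to the right and rows downward; lengths in m; the calibration is good to about 2 mm. A picture is of the moment at which its call begins: read the wrist's pose just before it. camera_info takes no time and is no camera call; for the wrist camera it gives the pose at the moment of the call.
- sign_off(): hands the job in, once; it reports no verdict.
The state is a dict: "time": time; "joint_pos": joint angles; "qvel": joint speeds; "joint_torque": joint torques, N m; "position": TCP position; "ee_rot": TCP orientation; "contact_force": force on the tool from outside, world axes, zero at the start; "torque": the same for the moment, N m; "finger_gap": finger opening in m.
Only numpy, scipy, OpenCV 4.12 (cv2) and the standard library are available. Lean on these libraries where they do the work, as an engineer would, in place of code of your own. Each camera call takes 0.05 s, during which the arm holds its last target. There are 200 camera calls.

## Working session

There is one attempt and no reset: what is moved stays moved. The work goes in short steps, Python scripts to look and compute and a tool call to move; the robot and the scene stay as the last step left them, time stands still between calls to the robot, and variables do not carry over. Pictures are saved under pics/ and viewed, about 8 in all and at most 12, crops included, and the job is handed in when it is done.

Besides the shell and the picture viewer there is one more tool, called after "Emit:" by a JSON object that holds its "method" and its "body", one argument or row to a line. step_arm: Moves the arm, as the interface text tells. Its arguments: {"type":"object","properties":{"rows":{"type":"array","items":{"type":"object","properties":{"jaw":{"type":"number"},"delta_pos":{"type":"array","items":{"type":"number"}},"turn":{"type":"number"}}}}},"required":["rows"]}

```bash
mkdir -p pics; ls
cat > h.py <<'E'
import numpy as np, cv2
from workcell import get_state, camera, camera_info, sign_off
def cloud(name):
    i=camera_info(name); img,d=camera(name)
    v,u=np.mgrid[0:480,0:640]
    P=np.stack([(u-i['cx'])/i['fx']*d,(v-i['cy'])/i['fy']*d,d],-1)
    W=(P-np.array(i['t']))@np.array(i['R'])
    W[d<=0]=np.nan
    return img,d,W
E
python3 - <<'E'
from h import *
s=get_state(); print(s)
for n in('top','side'):
    img,d,W=cloud(n); np.savez(n+'.npz',img=img,W=W)
    cv2.imwrite(f'pics/{n}0.png',img[...,::-1])
    print(n,camera_info(n))
E
```

```text
pics
{'time': 0.0, 'joint_pos': array([-1.28508383e+00,  8.79826780e-02,  1.37228213e+00, -5.03861393e-06,
        1.68358708e+00, -1.03096868e-01]), 'qvel': array([-0.00072563, -0.00106631,  0.00027533, -0.00068301,  0.0001111 ,
       -0.00071231]), 'joint_torque': array([-7.82736879e-04, -3.51861691e+01, -3.13276112e+01, -8.63576133e-05,
        1.07801874e-02,  7.25469135e-06]), 'position': array([ 0.20836091, -0.5084983 ,  0.24410982]), 'ee_rot': array([-1.57304407e+00,  2.27525430e-04, -2.75278411e+00]), 'contact_force': array([0.38352917, 0.00876612, 0.99530521]), 'torque': array([-0.03411329,  0.00700778,  0.00271824]), 'finger_gap': 0.08532916932214983}
top {'fx': 527.8472500781207, 'fy': 527.8472500781207, 'cx': 319.739153950101, 'cy': 233.79926227388728, 'R': array([[-0.02907348, -0.99893961, -0.03569864],
       [-0.99140208,  0.03337559, -0.12652268],
       [ 0.12757998,  0.03171325, -0.99132115]]), 't': array([0.0438914 , 0.57096348, 1.03165311])}
side {'fx': 580.8673487835345, 'fy': 580.8673487835345, 'cx': 328.59332235826645, 'cy': 242.8027367060527, 'R': array([[-0.77141923, -0.63632588,  0.00132054],
       [-0.47364736,  0.57281539, -0.66898484],
       [ 0.42493594, -0.51669324, -0.74327488]]), 't': array([0.43032442, 0.35963681, 0.96234274])}
```

View pics/top0.png

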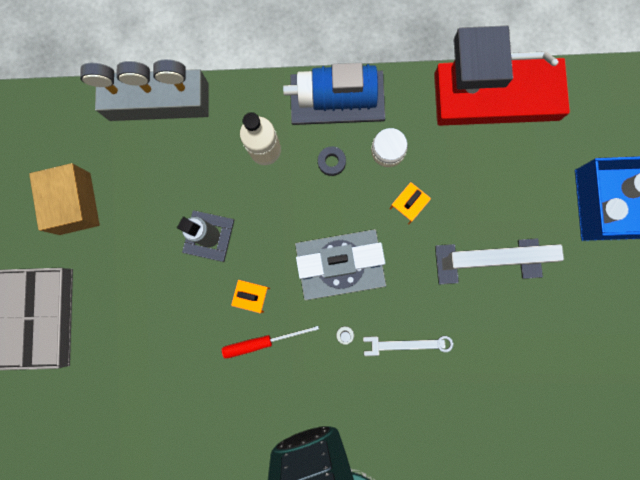

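View pics/side0.png

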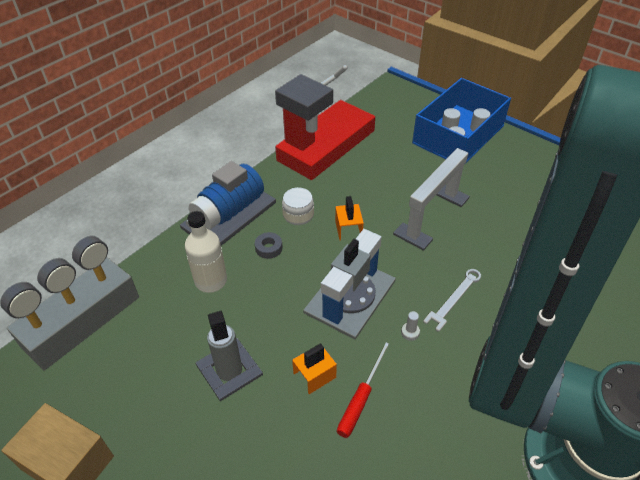

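The top view shows three U-shaped covers:
- Grey with a black tab at (338,259), astride the die-station arm.
- Orange at (411,201).
- Orange at (250,296).

I choose the grey one. The rod grip is at (190,227) and the rail bar at (508,257). The bar lies to the robot's right (-y).

Run:
```python
from h import *
D={n:np.load(n+'.npz') for n in('top','side')}
def rep(n,name,box,zl,col=None):
    W=D[n]['W'];img=D[n]['img'].astype(int)
    u0,v0,u1,v1=box
    w=W[v0:v1,u0:u1].reshape(-1,3);c=img[v0:v1,u0:u1].reshape(-1,3)
    m=(w[:,2]>zl[0])&(w[:,2]<zl[1])
    if col=='dark': m&=c.max(1)<70
    p=w[m]
    if len(p)<5: print(n,name,len(p));return
    (cx,cy),(a,b),ang=cv2.minAreaRect((p[:,:2]*1000).astype(np.float32))
    print(n,name,len(p),'med',np.median(p,0).round(4),'rect c',round(cx,1),round(cy,1),'size',round(a,1),round(b,1),'ang',round(ang,1))
rep('top','tab',(320,240,360,280),(.152,.18),'dark')
rep('top','covtop',(310,235,365,285),(.117,.14))
rep('top','arm+',(290,225,390,300),(.112,.127))
rep('top','bar',(430,235,580,285),(.12,.14))
rep('top','grip',(170,205,215,245),(.155,.19))
rep('top','flange',(170,205,215,250),(.11,.127))
rep('top','foot',(170,205,240,265),(.004,.03))
rep('side','tab',(335,235,365,268),(.15,.18),'dark')
rep('side','bar',(390,145,475,215),(.125,.14))
rep('side','grip',(200,305,235,345),(.16,.19))
rep('side','arm',(310,225,390,300),(.114,.127))
W=D['top']['W']
for n,(u,v) in dict(bottle=(252,122),oc1=(411,201),oc2=(250,296),tin=(390,147),punch=(345,334),motor=(348,75)).items(): print(n,W[v,u].round(3))
i=D['top']['img'][225:305,285:395]; j=D['top']['img'][195:275,165:245]
cv2.imwrite('pics/crop.png',np.hstack([cv2.resize(i,(550,400),interpolation=2),cv2.resize(j,(240,400),interpolation=2)])[...,::-1])
```

```text
top tab 117 med [ 0.5099 -0.0074  0.1633] rect c 510.3 -8.0 size 10.8 33.4 ang 10.0
top covtop 1258 med [ 0.5091 -0.0067  0.1224] rect c 511.2 -7.2 size 52.2 108.6 ang 8.0
top arm+ 1916 med [ 0.5107 -0.0124  0.1216] rect c 511.9 -12.5 size 52.2 159.9 ang 8.0
top bar 1854 med [ 0.5086 -0.3145  0.1304] rect c 508.9 -315.0 size 30.2 200.2 ang 2.1
top grip 207 med [0.5787 0.2608 0.1706] rect c 579.9 263.1 size 25.2 23.9 ang 59.4
top flange 289 med [0.5743 0.2522 0.1187] rect c 579.3 259.5 size 42.5 47.2 ang 65.0
top foot 1256 med [0.5672 0.2468 0.0103] rect c 584.8 270.6 size 126.1 144.4 ang 0.1
side tab 144 med [ 0.508  -0.0035  0.1618] rect c 509.8 -5.3 size 12.1 36.9 ang 8.5
side bar 923 med [ 0.5072 -0.306   0.1303] rect c 509.1 -314.6 size 33.0 203.6 ang 2.0
side grip 233 med [0.5759 0.2647 0.1713] rect c 579.3 263.1 size 23.8 26.1 ang 61.9
side arm 1416 med [0.506  0.0061 0.1215] rect c 511.6 -12.6 size 53.7 165.2 ang 6.9
bottle [0.759 0.137 0.188]
oc1 [ 0.623 -0.154  0.089]
oc2 [0.45  0.161 0.089]
tin [ 0.742 -0.122  0.054]
punch [ 0.373 -0.018  0.062]
motor [ 0.868 -0.04   0.124]
```

View pics/crop.png

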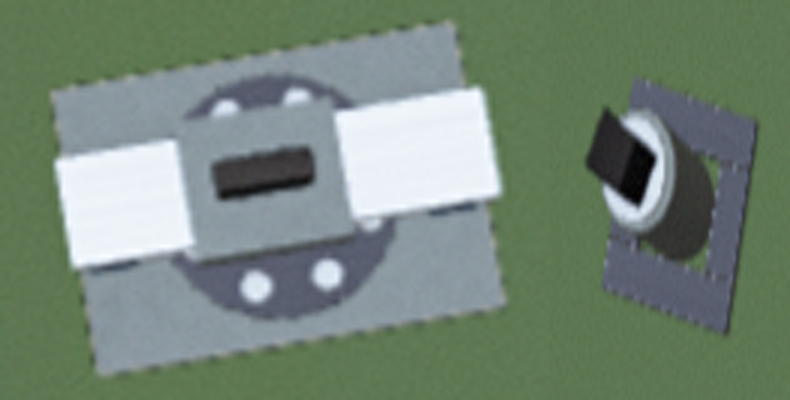

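The crop confirms it: a grey sheet with a black tab sits on the light arm, which has a yaw of about 8°. The rod grip is square, with a yaw of about 60°. Next I set up a small planner that gives shifts in tool axes.

```bash
cat > plan.py <<'E'
import sys
from h import *
from scipy.spatial.transform import Rotation as Ro
# plan.py x y z yawdeg [maxstep]
x,y,z,yw=map(float,sys.argv[1:5]); ms=float(sys.argv[5]) if len(sys.argv)>5 else .04
s=get_state(); p=np.array(s['position']); R=Ro.from_euler('xyz',s['ee_rot'])
yaw=np.degrees(s['ee_rot'][2]); dy=(yw-yaw+180)%360-180; d=np.array([x,y,z])-p
n=max(1,int(np.ceil(max(np.linalg.norm(d)/ms,abs(dy)/7.1))))
print('t',round(s['time'],2),'pos',p.round(4),'rpy',np.degrees(s['ee_rot']).round(2),'F',np.array(s['contact_force']).round(1),'gap',round(s['finger_gap'],4),'j',np.array(s['joint_pos']).round(2))
print('dworld',d.round(4),'dyaw',round(dy,2),'rows',n)
for k in range(min(n,int(sys.argv[6]) if len(sys.argv)>6 else 15)):
    t=-dy/n; q=R*Ro.from_euler('y',t*k,degrees=True)
    print((q.inv().apply(d/n)).round(4).tolist(),round(t,2))
E
python3 plan.py 0.510 -0.007 0.22 -82 0.039
```

```text
t 0.1 pos [ 0.2084 -0.5085  0.2442] rpy [-9.0120e+01  1.0000e-02 -1.5772e+02] F [-0.5 -0.2  0.5] gap 0.0856 j [-1.29  0.09  1.37 -0.    1.68 -0.1 ]
dworld [ 0.3016  0.5015 -0.0242] dyaw 75.72 rows 16
[-0.0293, 0.0016, -0.0219] -4.73
[-0.031, 0.0016, -0.0194] -4.73
[-0.0325, 0.0016, -0.0167] -4.73
[-0.0338, 0.0016, -0.014] -4.73
[-0.0348, 0.0016, -0.0112] -4.73
[-0.0356, 0.0016, -0.0082] -4.73
[-0.0362, 0.0016, -0.0053] -4.73
[-0.0365, 0.0016, -0.0023] -4.73
[-0.0366, 0.0016, 0.0007] -4.73
[-0.0364, 0.0016, 0.0038] -4.73
[-0.0359, 0.0016, 0.0067] -4.73
[-0.0353, 0.0016, 0.0097] -4.73
[-0.0343, 0.0016, 0.0126] -4.73
[-0.0332, 0.0016, 0.0154] -4.73
[-0.0318, 0.0016, 0.018] -4.73
```

Emit:
{"method": "step_arm", "body": {
  "rows": [
    {"jaw":-1,"delta_pos":[-0.029,0,-0.022],"turn":-4.8},
    {"jaw":-1,"delta_pos":[-0.031,0,-0.019],"turn":-4.8},
    {"jaw":-1,"delta_pos":[-0.0325,0,-0.017],"turn":-4.8},
    {"jaw":-1,"delta_pos":[-0.034,0,-0.014],"turn":-4.8},
    {"jaw":-1,"delta_pos":[-0.035,0,-0.011],"turn":-4.8}
  ]
}}

```text
time: 0.52
position: [0.3001, -0.3506, 0.2388]
ee_rot: [-1.581, 0.002, -2.329]
contact_force: [0.7, 0.1, 0.3]
finger_gap: 0.0852
```

Emit:
{"method": "step_arm", "body": {
  "rows": [
    {"jaw":-1,"delta_pos":[-0.0356,0,-0.008],"turn":-4.8},
    {"jaw":-1,"delta_pos":[-0.036,0,-0.005],"turn":-4.8},
    {"jaw":-1,"delta_pos":[-0.0365,0,-0.002],"turn":-4.8},
    {"jaw":-1,"delta_pos":[-0.0366,0,0.001],"turn":-4.8},
    {"jaw":-1,"delta_pos":[-0.0364,0,0.004],"turn":-4.8}
  ]
}}

```text
time: 0.93
position: [0.3935, -0.1836, 0.237]
ee_rot: [-1.582, 0.008, -1.891]
contact_force: [0.9, -0.5, -0.2]
finger_gap: 0.0857
```

```bash
python3 plan.py 0.510 -0.007 0.22 -82 0.039
```

```text
t 0.93 pos [ 0.3935 -0.1836  0.237 ] rpy [ -90.63    0.44 -108.37] F [ 0.9 -0.5 -0.2] gap 0.0857 j [-0.57 -0.16  1.63  0.    1.69 -0.25]
dworld [ 0.1165  0.1766 -0.017 ] dyaw 26.37 rows 6
[-0.034, 0.003, 0.0092] -4.4
[-0.0332, 0.003, 0.0118] -4.4
[-0.0322, 0.003, 0.0143] -4.4
[-0.031, 0.003, 0.0167] -4.4
[-0.0297, 0.003, 0.019] -4.4
[-0.0281, 0.003, 0.0212] -4.4
```

Emit:
{"method": "step_arm", "body": {
  "rows": [
    {"jaw":-1,"delta_pos":[-0.034,0.003,0.009],"turn":-4.4},
    {"jaw":-1,"delta_pos":[-0.033,0.003,0.012],"turn":-4.4},
    {"jaw":-1,"delta_pos":[-0.032,0.003,0.0145],"turn":-4.4},
    {"jaw":-1,"delta_pos":[-0.031,0.003,0.017],"turn":-4.4},
    {"jaw":-1,"delta_pos":[-0.03,0.003,0.019],"turn":-4.4}
  ]
}}

```text
time: 1.35
position: [0.4917, -0.0264, 0.2214]
ee_rot: [-1.578, 0.011, -1.486]
contact_force: [1.3, -1.3, 0.0]
finger_gap: 0.0854
```

Emit:
{"method": "step_arm", "body": {
  "rows": [
    {"jaw":-1,"delta_pos":[-0.025,0.002,0.02],"turn":-4.4},
    {"jaw":-1,"delta_pos":[0,0,0],"turn":0}
  ]
}}

```text
time: 1.52
position: [0.5113, 0.0072, 0.2171]
ee_rot: [-1.579, 0.015, -1.396]
contact_force: [0.1, 0.1, -0.9]
finger_gap: 0.0856
```

```bash
python3 - <<'E'
from h import *
img,d,W=cloud('wrist'); cv2.imwrite('pics/w1.png',img[...,::-1]); np.savez('w1.npz',img=img,W=W)
m=(W[...,2]>.155)&(W[...,2]<.172)&(img.max(-1)<80)&(abs(W[...,0]-.51)<.05)&(abs(W[...,1])<.06)
p=W[m]; print(len(p),p.mean(0) if len(p) else 0)
if len(p)>5: print(cv2.minAreaRect((p[:,:2]*1000).astype(np.float32)))
E
python3 plan.py 0.510 -0.007 0.144 -82 0.03
```

```text
1137 [ 0.51036425 -0.00649733  0.16350679]
((510.56109619140625, -8.347480773925781), (11.8141450881958, 35.93555450439453), 8.055672645568848)
t 1.57 pos [0.5102 0.0053 0.2171] rpy [-90.58   0.77 -80.19] F [-0.7 -0.7  0. ] gap 0.0853 j [-0.11  0.01  1.5   0.01  1.64 -0.28]
dworld [-0.0002 -0.0123 -0.0731] dyaw -1.81 rows 3
[0.0044, 0.0243, -0.0005] 0.6
[0.0044, 0.0243, -0.0005] 0.6
[0.0044, 0.0243, -0.0004] 0.6
```

View pics/w1.png

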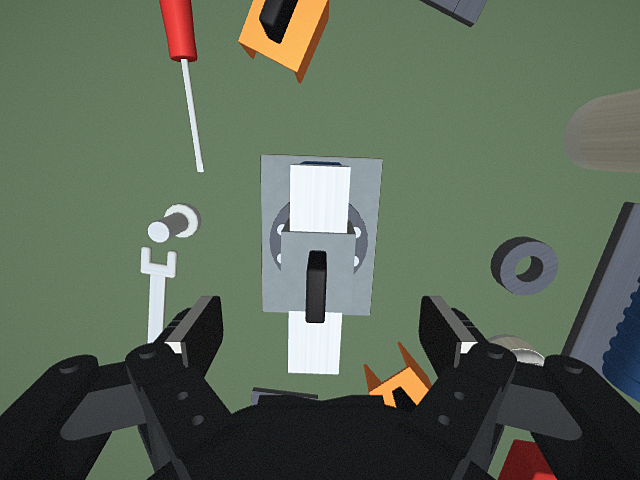

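The wrist view shows the tab at (316,287), centred between the fingers, with its centre at (0.5105,-0.008). Descending.

Emit:
{"method": "step_arm", "body": {
  "rows": [
    {"jaw":-1,"delta_pos":[0.005,0.024,0],"turn":0.6},
    {"jaw":-1,"delta_pos":[0.005,0.024,0],"turn":0.6},
    {"jaw":-1,"delta_pos":[0.005,0.022,0],"turn":0.6},
    {"jaw":-1,"delta_pos":[0,0,0],"turn":0}
  ]
}}

```text
time: 1.9
position: [0.5114, -0.0107, 0.1457]
ee_rot: [-1.58, 0.01, -1.434]
contact_force: [-0.9, 1.0, -1.9]
finger_gap: 0.0853
```

```bash
python3 plan.py 0.5105 -0.008 0.144 -82 0.03
```

```text
t 1.9 pos [ 0.5114 -0.0107  0.1457] rpy [-90.54   0.57 -82.16] F [-0.9  1.  -1.9] gap 0.0853 j [-0.14  0.05  1.61  0.01  1.49 -0.27]
dworld [-0.0009  0.0027 -0.0017] dyaw 0.16 rows 1
[-0.0027, 0.0018, -0.0005] -0.16
```

Good. Close.

Emit:
{"method": "step_arm", "body": {
  "rows": [
    {"jaw":0,"delta_pos":[-0.002,0.001,-0.001],"turn":0},
    {"jaw":1,"delta_pos":[0,0,0],"turn":0},
    {"jaw":1,"delta_pos":[0,0,0],"turn":0},
    {"jaw":1,"delta_pos":[0,0,0],"turn":0},
    {"jaw":1,"delta_pos":[0,0,0],"turn":0}
  ]
}}

```text
time: 2.32
position: [0.51, -0.0112, 0.1486]
ee_rot: [-1.577, 0.009, -1.439]
contact_force: [0.2, -0.6, -1.2]
finger_gap: 0.0254
```

Emit:
{"method": "step_arm", "body": {
  "rows": [
    {"jaw":1,"delta_pos":[0,0,0],"turn":0},
    {"jaw":1,"delta_pos":[0,0,0],"turn":0},
    {"jaw":1,"delta_pos":[0,0,0],"turn":0},
    {"jaw":1,"delta_pos":[0,0,0],"turn":0},
    {"jaw":1,"delta_pos":[0,0,0],"turn":0}
  ]
}}

```text
time: 2.73
position: [0.511, -0.011, 0.1509]
ee_rot: [-1.573, 0.007, -1.438]
contact_force: [0.6, 0.0, -1.7]
finger_gap: 0.0107
```

```bash
python3 plan.py 0.511 -0.010 0.244 -82 0.03
```

```text
t 2.73 pos [ 0.511  -0.011   0.1509] rpy [-90.13   0.43 -82.4 ] F [ 0.6  0.  -1.7] gap 0.0107 j [-0.14  0.04  1.61  0.01  1.5  -0.27]
dworld [0.     0.001  0.0931] dyaw 0.4 rows 4
[-0.0004, -0.0233, -0.0] -0.1
[-0.0004, -0.0233, -0.0] -0.1
[-0.0004, -0.0233, -0.0] -0.1
[-0.0004, -0.0233, -0.0] -0.1
```

Emit:
{"method": "step_arm", "body": {
  "rows": [
    {"jaw":1,"delta_pos":[0,-0.01,0],"turn":0},
    {"jaw":1,"delta_pos":[0,-0.02,0],"turn":0},
    {"jaw":1,"delta_pos":[0,-0.02,0],"turn":0},
    {"jaw":1,"delta_pos":[0,-0.02,0],"turn":0},
    {"jaw":1,"delta_pos":[0,-0.02,0],"turn":0}
  ]
}}

```text
time: 3.15
position: [0.5082, -0.0109, 0.2388]
ee_rot: [-1.587, 0.012, -1.438]
contact_force: [1.0, -0.2, -1.0]
finger_gap: 0.0107
```

```bash
python3 - <<'E'
from h import *
s=get_state();print(s['position'],s['finger_gap'])
for n in ('top','side'):
  img,d,W=cloud(n)
  if n=='side': cv2.imwrite('pics/s1.png',img[200:420,180:500,::-1])
  else: cv2.imwrite('pics/t1.png',img[200:320,250:450,::-1])
E
python3 plan.py 0.509 -0.315 0.243 -87.9 0.028
```

```text
[ 0.50821166 -0.01089011  0.23875284] 0.010730079489125457
t 3.25 pos [ 0.5105 -0.0112  0.2425] rpy [-90.39   0.52 -82.37] F [ 0.3  0.8 -1.3] gap 0.011 j [-0.14  0.01  1.46  0.01  1.68 -0.27]
dworld [-0.0015 -0.3038  0.0005] dyaw -5.53 rows 11
[0.0274, -0.0003, -0.0038] 0.5
[0.0274, -0.0003, -0.0036] 0.5
[0.0274, -0.0003, -0.0033] 0.5
[0.0274, -0.0003, -0.0031] 0.5
[0.0275, -0.0003, -0.0028] 0.5
[0.0275, -0.0003, -0.0026] 0.5
[0.0275, -0.0003, -0.0024] 0.5
[0.0275, -0.0003, -0.0021] 0.5
[0.0276, -0.0003, -0.0019] 0.5
[0.0276, -0.0003, -0.0016] 0.5
[0.0276, -0.0003, -0.0014] 0.5
```

View pics/s1.png

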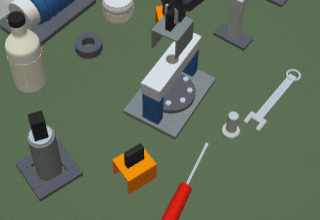

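The cover is held clear above the arm at crop (180,30), and the hole is visible at crop (172,62). Moving to the rail.

Emit:
{"method": "step_arm", "body": {
  "rows": [
    {"jaw":1,"delta_pos":[0.02,0,-0.003],"turn":0.5},
    {"jaw":1,"delta_pos":[0.028,0,-0.004],"turn":0.5},
    {"jaw":1,"delta_pos":[0.028,0,-0.003],"turn":0.5},
    {"jaw":1,"delta_pos":[0.028,0,-0.003],"turn":0.5},
    {"jaw":1,"delta_pos":[0.028,0,-0.003],"turn":0.5}
  ]
}}

```text
time: 3.67
position: [0.5097, -0.1423, 0.2386]
ee_rot: [-1.578, 0.013, -1.471]
contact_force: [0.9, -0.4, -1.5]
finger_gap: 0.0106
```

Emit:
{"method": "step_arm", "body": {
  "rows": [
    {"jaw":1,"delta_pos":[0.028,0,-0.003],"turn":0.5},
    {"jaw":1,"delta_pos":[0.028,0,-0.002],"turn":0.5},
    {"jaw":1,"delta_pos":[0.028,0,-0.002],"turn":0.5},
    {"jaw":1,"delta_pos":[0.028,0,-0.002],"turn":0.5},
    {"jaw":1,"delta_pos":[0.028,0,-0.001],"turn":0.5}
  ]
}}

```text
time: 4.08
position: [0.5081, -0.2881, 0.2291]
ee_rot: [-1.587, 0.019, -1.516]
contact_force: [0.5, 0.5, -1.5]
finger_gap: 0.011
```

```bash
python3 plan.py 0.509 -0.318 0.235 -87.9 0.028
```

```text
t 4.08 pos [ 0.5081 -0.2881  0.2291] rpy [-90.93   1.08 -86.88] F [ 0.5  0.5 -1.5] gap 0.011 j [-0.62  0.18  1.3   0.    1.69 -0.67]
dworld [ 0.0009 -0.0299  0.0059] dyaw -1.02 rows 2
[0.0149, -0.0032, -0.0004] 0.51
[0.0149, -0.0032, -0.0003] 0.51
```

Emit:
{"method": "step_arm", "body": {
  "rows": [
    {"jaw":1,"delta_pos":[0.01,-0.002,0],"turn":0.5},
    {"jaw":1,"delta_pos":[0.004,0,0],"turn":0.3},
    {"jaw":1,"delta_pos":[0,0,0],"turn":0}
  ]
}}

```text
time: 4.33
position: [0.5066, -0.3075, 0.2254]
ee_rot: [-1.594, 0.022, -1.539]
contact_force: [-0.8, 0.4, -2.1]
finger_gap: 0.0109
```

```bash
python3 - <<'E'
from h import *
s=get_state();print(s['position'],np.degrees(s['ee_rot']))
for n in ('top','side','wrist'):
  img,d,W=cloud(n); np.savez('r_'+n+'.npz',img=img,W=W)
  # cover top sheet / legs in rail neighbourhood, above bar
  def rect(m,l):
    p=W[m]
    if len(p)>20:
      c,sz,a=cv2.minAreaRect((p[:,:2]*1000).astype(np.float32)); print(n,l,len(p),np.round(c,1),np.round(sz,1),round(a,1),'z',np.percentile(p[:,2],[5,50,95]).round(4))
  near=(abs(W[...,0]-.509)<.06)&(abs(W[...,1]+.315)<.13)
  rect(near&(W[...,2]>.118)&(W[...,2]<.136),'bar')
  near2=(abs(W[...,0]-.509)<.035)&(abs(W[...,1]+.315)<.045)&(img.max(-1)-img.min(-1).astype(int)<25)&(img.mean(-1)>75)
  rect(near2&(W[...,2]>.142)&(W[...,2]<.212),'cover')
  cv2.imwrite(f'pics/r_{n}.png',img[...,::-1])
a=cv2.imread('pics/r_wrist.png');b=cv2.imread('pics/r_side.png')[90:270,340:540]
a=cv2.resize(a,(480,360));b=cv2.resize(b,(320,288));c=np.zeros((360,800,3),np.uint8);c[:,:480]=a;c[:288,480:]=b;cv2.imwrite('pics/r.png',c)
E
python3 plan.py 0.509 -0.318 0.165 -87.9 0.028
```

```text
[ 0.50659904 -0.30752369  0.22538149] [-91.33245845   1.24220735 -88.17232973]
top bar 736 [ 506.7 -254.1] [30.1 77.9] 2.1 z [0.1262 0.1303 0.1333]
top cover 508 [ 506.1 -293.2] [53.1 41.4] 1.2 z [0.1956 0.1993 0.2021]
side bar 719 [ 508.3 -315.4] [ 31.8 203.5] 1.5 z [0.1205 0.1301 0.1332]
side cover 387 [ 506.  -302.1] [54.2 65.1] 1.0 z [0.1659 0.199  0.2015]
wrist bar 5418 [ 508.4 -316.9] [ 30.  199.8] 2.1 z [0.1294 0.1309 0.1321]
wrist cover 5592 [ 505.8 -296. ] [52.8 47.2] 2.4 z [0.1985 0.2001 0.2013]
t 4.48 pos [ 0.5071 -0.3057  0.2264] rpy [-91.26   1.23 -88.01] F [ 0.8  0.4 -2.1] gap 0.0109 j [-0.64  0.21  1.27  0.    1.69 -0.67]
dworld [ 0.0019 -0.0123 -0.0614] dyaw 0.11 rows 3
[0.0046, 0.0204, 0.0009] -0.04
[0.0046, 0.0204, 0.0009] -0.04
[0.0046, 0.0204, 0.0009] -0.04
```

View pics/r.png

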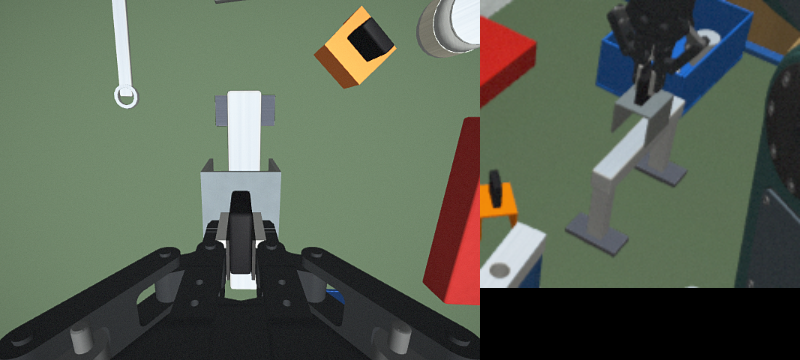

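The cover hangs level above the bar. Its centre is at x 0.506 and the bar's is at 0.5085, so it needs +2.5 mm in x. Lowering now.

Emit:
{"method": "step_arm", "body": {
  "rows": [
    {"jaw":1,"delta_pos":[0.004,0.01,0.0025],"turn":0},
    {"jaw":1,"delta_pos":[0,0.01,0],"turn":0},
    {"jaw":1,"delta_pos":[0,0,0],"turn":0}
  ]
}}

```text
time: 4.73
position: [0.5107, -0.3062, 0.2059]
ee_rot: [-1.59, 0.021, -1.531]
contact_force: [-0.8, -0.1, -2.0]
finger_gap: 0.0111
```

```bash
python3 plan.py 0.5095 -0.310 0.160 -87.9 0.028
```

```text
t 4.73 pos [ 0.5107 -0.3062  0.2059] rpy [-91.12   1.19 -87.73] F [-0.8 -0.1 -2. ] gap 0.0111 j [-0.64  0.22  1.3   0.    1.65 -0.68]
dworld [-0.0012 -0.0038 -0.0459] dyaw -0.17 rows 2
[0.0023, 0.0229, -0.0002] 0.09
[0.0023, 0.0229, -0.0002] 0.09
```

Emit:
{"method": "step_arm", "body": {
  "rows": [
    {"jaw":1,"delta_pos":[0,0.013,-0.0005],"turn":0},
    {"jaw":1,"delta_pos":[0,0.014,0],"turn":0},
    {"jaw":1,"delta_pos":[0,0.01,0],"turn":0},
    {"jaw":1,"delta_pos":[0,0.003,0],"turn":0}
  ]
}}

```text
time: 5.07
position: [0.51, -0.3027, 0.1641]
ee_rot: [-1.589, 0.021, -1.527]
contact_force: [-0.7, 0.4, -1.5]
finger_gap: 0.0109
```

```bash
python3 plan.py 0.5095 -0.310 0.160 -87.9 0.028
```

```text
t 5.07 pos [ 0.51   -0.3027  0.1641] rpy [-91.07   1.19 -87.5 ] F [-0.7  0.4 -1.5] gap 0.0109 j [-0.63  0.23  1.37  0.    1.57 -0.68]
dworld [-0.0005 -0.0073 -0.0041] dyaw -0.4 rows 1
[0.0074, 0.004, -0.0007] 0.4
```

Emit:
{"method": "step_arm", "body": {
  "rows": [
    {"jaw":1,"delta_pos":[0,0.004,0],"turn":0},
    {"jaw":1,"delta_pos":[0,0.002,0],"turn":0},
    {"jaw":1,"delta_pos":[0,0.002,0],"turn":0}
  ]
}}

```text
time: 5.32
position: [0.5102, -0.3023, 0.1603]
ee_rot: [-1.587, 0.018, -1.526]
contact_force: [-1.9, 0.8, 3.7]
finger_gap: 0.0109
```

Contact felt (+3.7 N). Release.

Emit:
{"method": "step_arm", "body": {
  "rows": [
    {"jaw":-0.3,"delta_pos":[0,0,0],"turn":0},
    {"jaw":-0.3,"delta_pos":[0,0,0],"turn":0},
    {"jaw":-0.3,"delta_pos":[0,0,0],"turn":0},
    {"jaw":-0.3,"delta_pos":[0,0,0],"turn":0},
    {"jaw":-0.3,"delta_pos":[0,-0.01,0],"turn":0}
  ]
}}

```text
time: 5.73
position: [0.5107, -0.3023, 0.1707]
ee_rot: [-1.586, 0.018, -1.526]
contact_force: [-0.6, 1.2, -0.3]
finger_gap: 0.0553
```

Emit:
{"method": "step_arm", "body": {
  "rows": [
    {"jaw":-0.5,"delta_pos":[0,-0.02,0],"turn":0},
    {"jaw":-0.5,"delta_pos":[0,-0.03,0],"turn":0},
    {"jaw":-1,"delta_pos":[0,-0.03,0],"turn":0},
    {"jaw":-1,"delta_pos":[0,-0.02,0],"turn":0},
    {"jaw":-1,"delta_pos":[0,0,0],"turn":0}
  ]
}}

```text
time: 6.15
position: [0.5121, -0.3038, 0.2767]
ee_rot: [-1.587, 0.019, -1.526]
contact_force: [0.7, -0.8, 0.5]
finger_gap: 0.0853
```

```bash
python3 - <<'E'
from h import *
s=get_state();print(s['time'],s['position'],np.degrees(s['ee_rot']))
def rect(W,m,l):
    p=W[m]
    if len(p)>20:
      c,sz,a=cv2.minAreaRect((p[:,:2]*1000).astype(np.float32)); print(n,l,len(p),np.round(c,1),np.round(sz,1),round(a,1),'z',np.percentile(p[:,2],[5,50,95]).round(4))
def circ(W,img,l):
    # hole pixels inside arm region: points clearly below the arm top, fit via arm-top mask holes
    m=((abs(W[...,0]-.5115)<.1)&(abs(W[...,1]+.0125)<.1)&(W[...,2]>.112)&(W[...,2]<.13)).astype(np.uint8)*255
    cs,h=cv2.findContours(m,cv2.RETR_CCOMP,cv2.CHAIN_APPROX_NONE)
    for i,c in enumerate(cs):
        if h[0][i][3]>=0 and len(c)>15:
            q=c[:,0]; P=W[q[:,1],q[:,0]]
            (cx,cy),(a,b),_=cv2.fitEllipse((P[:,:2]*1000).astype(np.float32)); print(n,'hole',len(P),round(cx,2),round(cy,2),'d',round(a,1),round(b,1),'z',np.median(P[:,2]).round(4))
for n in('top','side'):
  img,d,W=cloud(n); np.savez('a_'+n+'.npz',img=img,W=W)
  g=img.max(-1).astype(int)
  near=(abs(W[...,0]-.509)<.04)&(abs(W[...,1]+.315)<.06)
  rect(W,near&(W[...,2]>.155)&(W[...,2]<.18)&(g<80),'tab')
  rect(W,(abs(W[...,0]-.509)<.06)&(abs(W[...,1]+.315)<.12)&(W[...,2]>.123)&(W[...,2]<.132),'bar')
  rect(W,(abs(W[...,0]-.5115)<.1)&(abs(W[...,1]+.0125)<.1)&(W[...,2]>.112)&(W[...,2]<.13),'arm')
  circ(W,img,n)
  if n=='side': cv2.imwrite('pics/rel.png',cv2.resize(img[130:350,280:560],(560,440))[...,::-1])
E
python3 plan.py 0.579 0.262 0.29 -119.4 0.036
```

```text
6.15 [ 0.51209451 -0.30382072  0.27672576] [-90.95482626   1.08292711 -87.42556553]
top tab 152 [ 509.5 -296.7] [10.6 35.5] 2.9 z [0.16   0.173  0.1761]
top bar 705 [ 509.7 -289.5] [ 52. 149.] 3.5 z [0.1269 0.1303 0.1318]
top arm 1754 [511.6 -12.4] [ 40.2 159.5] 7.9 z [0.1177 0.1206 0.1235]
top hole 38 511.31 -12.37 d 25.5 25.5 z 0.12
side tab 127 [ 509.2 -296.4] [12.1 37.8] 1.9 z [0.1572 0.1708 0.1753]
side bar 628 [ 510.1 -315.3] [ 52.9 205.5] 0.6 z [0.1249 0.13   0.1318]
side arm 1458 [511.6 -12.4] [ 42.5 163. ] 7.7 z [0.1153 0.1205 0.1231]
side hole 30 511.01 -11.59 d 24.8 26.1 z 0.1187
t 6.25 pos [ 0.5112 -0.3031  0.2723] rpy [-91.23   1.3  -87.43] F [-0.3  0.2 -0.3] gap 0.0854 j [-0.63  0.2   1.19  0.    1.78 -0.68]
dworld [0.0678 0.5651 0.0177] dyaw -31.97 rows 16
[-0.0351, -0.0004, 0.0058] 2.0
[-0.0353, -0.0004, 0.0046] 2.0
[-0.0354, -0.0004, 0.0034] 2.0
[-0.0355, -0.0004, 0.0021] 2.0
[-0.0356, -0.0004, 0.0009] 2.0
[-0.0356, -0.0004, -0.0004] 2.0
[-0.0356, -0.0004, -0.0016] 2.0
[-0.0355, -0.0004, -0.0028] 2.0
[-0.0354, -0.0004, -0.0041] 2.0
[-0.0352, -0.0004, -0.0053] 2.0
[-0.035, -0.0004, -0.0065] 2.0
[-0.0347, -0.0004, -0.0078] 2.0
[-0.0344, -0.0004, -0.009] 2.0
[-0.0341, -0.0004, -0.0102] 2.0
[-0.0337, -0.0004, -0.0113] 2.0
```

View pics/rel.png

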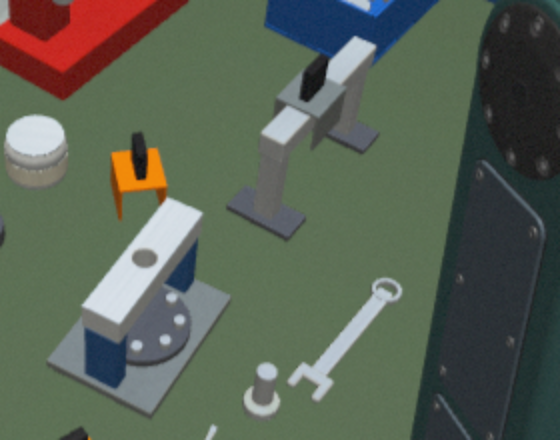

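The released cover sits level astride the bar at image (310,90), with its tab top at z≈0.173. The hole centre is about (0.5113,-0.0122). Heading to the rod.

Emit:
{"method": "step_arm", "body": {
  "rows": [
    {"jaw":-1,"delta_pos":[-0.035,0,0.006],"turn":2},
    {"jaw":-1,"delta_pos":[-0.035,0,0.005],"turn":2},
    {"jaw":-1,"delta_pos":[-0.0355,0,0.003],"turn":2},
    {"jaw":-1,"delta_pos":[-0.0355,0,0.002],"turn":2},
    {"jaw":-1,"delta_pos":[-0.0355,0,0.001],"turn":2}
  ]
}}

```text
time: 6.67
position: [0.5299, -0.1276, 0.2628]
ee_rot: [-1.615, 0.021, -1.724]
contact_force: [0.3, 0.2, 0.0]
finger_gap: 0.0853
```

Emit:
{"method": "step_arm", "body": {
  "rows": [
    {"jaw":-1,"delta_pos":[-0.0355,0,0],"turn":2},
    {"jaw":-1,"delta_pos":[-0.0355,0,-0.002],"turn":2},
    {"jaw":-1,"delta_pos":[-0.0355,0,-0.003],"turn":2},
    {"jaw":-1,"delta_pos":[-0.0355,0,-0.004],"turn":2},
    {"jaw":-1,"delta_pos":[-0.035,0,-0.005],"turn":2}
  ]
}}

```text
time: 7.08
position: [0.5509, 0.0574, 0.2536]
ee_rot: [-1.639, 0.009, -1.909]
contact_force: [0.9, -0.2, 0.6]
finger_gap: 0.0855
```

```bash
python3 plan.py 0.579 0.262 0.25 -119.4 0.036
```

```text
t 7.08 pos [0.5509 0.0574 0.2536] rpy [ -93.92    0.49 -109.38] F [ 0.9 -0.2  0.6] gap 0.0855 j [-0.02  0.14  1.3   0.03  1.77  0.33]
dworld [ 0.0281  0.2046 -0.0036] dyaw -10.02 rows 6
[-0.0337, 0.0014, -0.0068] 1.67
[-0.0335, 0.0014, -0.0078] 1.67
[-0.0333, 0.0014, -0.0088] 1.67
[-0.033, 0.0014, -0.0097] 1.67
[-0.0327, 0.0014, -0.0107] 1.67
[-0.0324, 0.0014, -0.0116] 1.67
```

Tool tilt has drifted to about 4° on the fast traverse. I'll continue more slowly and watch how it behaves.

Emit:
{"method": "step_arm", "body": {
  "rows": [
    {"jaw":-1,"delta_pos":[-0.015,0,-0.003],"turn":1.6},
    {"jaw":-1,"delta_pos":[-0.02,0,-0.005],"turn":1.6},
    {"jaw":-1,"delta_pos":[-0.02,0,-0.005],"turn":1.6},
    {"jaw":-1,"delta_pos":[-0.02,0,-0.006],"turn":1.2},
    {"jaw":-1,"delta_pos":[-0.02,0,-0.006],"turn":0}
  ]
}}

```text
time: 7.5
position: [0.5591, 0.164, 0.2418]
ee_rot: [-1.66, -0.01, -2.014]
contact_force: [-0.1, -0.0, -0.6]
finger_gap: 0.0854
```

Emit:
{"method": "step_arm", "body": {
  "rows": [
    {"jaw":-1,"delta_pos":[-0.02,0,-0.006],"turn":0},
    {"jaw":-1,"delta_pos":[-0.02,0,-0.006],"turn":0},
    {"jaw":-1,"delta_pos":[-0.02,0,-0.006],"turn":0},
    {"jaw":-1,"delta_pos":[-0.015,0,-0.006],"turn":0},
    {"jaw":-1,"delta_pos":[0,0,0],"turn":0}
  ]
}}

```text
time: 7.92
position: [0.5644, 0.2488, 0.2282]
ee_rot: [-1.679, -0.023, -2.009]
contact_force: [-0.3, -0.8, -0.0]
finger_gap: 0.0853
```

```bash
python3 plan.py 0.579 0.262 0.25 -119.4 0.02
```

```text
t 7.92 pos [0.5644 0.2488 0.2282] rpy [ -96.23   -1.35 -115.1 ] F [-0.3 -0.8 -0. ] gap 0.0853 j [0.3  0.3  1.15 0.06 1.78 0.74]
dworld [0.0146 0.0132 0.0218] dyaw -4.3 rows 2
[-0.0088, -0.0115, 0.0026] 2.15
[-0.0089, -0.0115, 0.0022] 2.15
```

Emit:
{"method": "step_arm", "body": {
  "rows": [
    {"jaw":-1,"delta_pos":[0,0,0],"turn":0},
    {"jaw":-1,"delta_pos":[0,0,0],"turn":0},
    {"jaw":-1,"delta_pos":[0,0,0],"turn":0},
    {"jaw":-1,"delta_pos":[0,0,0],"turn":0},
    {"jaw":-1,"delta_pos":[0,0,0],"turn":0}
  ]
}}

```text
time: 8.33
position: [0.5621, 0.2457, 0.2213]
ee_rot: [-1.687, -0.033, -2.01]
contact_force: [1.0, -0.0, 0.8]
finger_gap: 0.0855
```

```bash
python3 plan.py 0.579 0.262 0.25 -119.4 0.02
```

```text
t 8.33 pos [0.5621 0.2457 0.2213] rpy [ -96.68   -1.91 -115.17] F [ 1.  -0.   0.8] gap 0.0855 j [0.29 0.31 1.17 0.05 1.78 0.74]
dworld [0.0169 0.0163 0.0287] dyaw -4.23 rows 2
[-0.0105, -0.0151, 0.0025] 2.12
[-0.0106, -0.0151, 0.0021] 2.12
```

```bash
cat > st.py <<'E'
from h import *
s=get_state(); j=s['joint_pos']
print(round(s['time'],2),'p',s['position'].round(4),'rpy',np.degrees(s['ee_rot']).round(2),'j',j.round(4),'phi',round(j[1]+j[2]+j[4]-np.pi,4),'tau',s['joint_torque'].round(2),'qv',s['qvel'].round(3))
E
python3 st.py
```

```text
8.33 p [0.5621 0.2457 0.2213] rpy [ -96.68   -1.91 -115.17] j [0.2927 0.3067 1.1651 0.0544 1.7785 0.7422] phi 0.1087 tau [  0.21 -43.92 -30.78   0.25   0.48   0.  ] qv [-0.015 -0.004  0.012 -0.005  0.    -0.002]
```

Emit:
{"method": "step_arm", "body": {
  "rows": [
    {"jaw":-1,"delta_pos":[0,0,0],"turn":0},
    {"jaw":-1,"delta_pos":[0,0,0],"turn":0}
  ]
}}

```text
time: 8.5
position: [0.5623, 0.2443, 0.2217]
ee_rot: [-1.687, -0.033, -2.012]
contact_force: [0.1, 0.4, 1.0]
finger_gap: 0.0848
```

```bash
python3 st.py
```

```text
8.5 p [0.5623 0.2443 0.2217] rpy [ -96.65   -1.9  -115.29] j [0.2905 0.3055 1.1658 0.0541 1.7785 0.7421] phi 0.1082 tau [  0.05 -43.91 -30.76   0.23   0.48   0.  ] qv [-0.012 -0.008  0.001 -0.002 -0.002 -0.001]
```

Emit:
{"method": "step_arm", "body": {
  "rows": [
    {"jaw":-1,"delta_pos":[0,-0.02,0],"turn":0},
    {"jaw":-1,"delta_pos":[0,-0.02,0],"turn":0},
    {"jaw":-1,"delta_pos":[0,0,0],"turn":0}
  ]
}}

```text
time: 8.75
position: [0.5666, 0.2421, 0.2615]
ee_rot: [-1.689, -0.035, -2.014]
contact_force: [0.6, -0.6, 1.2]
finger_gap: 0.0854
```

```bash
python3 st.py
```

```text
8.75 p [0.5666 0.2421 0.2615] rpy [ -96.78   -2.03 -115.38] j [0.2853 0.3095 1.0828 0.0546 1.8608 0.7431] phi 0.1115 tau [ -0.1  -39.75 -28.15   0.2    0.69   0.  ] qv [-0.004  0.002  0.05   0.002 -0.024 -0.002]
```

Emit:
{"method": "step_arm", "body": {
  "rows": [
    {"jaw":-1,"delta_pos":[0.02,0,0],"turn":0},
    {"jaw":-1,"delta_pos":[0.02,0,0],"turn":0},
    {"jaw":-1,"delta_pos":[0.02,0,0],"turn":0},
    {"jaw":-1,"delta_pos":[0,0,0],"turn":0},
    {"jaw":-1,"delta_pos":[0,0,0],"turn":0}
  ]
}}

```text
time: 9.17
position: [0.5406, 0.1861, 0.2626]
ee_rot: [-1.686, -0.033, -2.014]
contact_force: [0.1, 0.9, 0.8]
finger_gap: 0.0856
```

```bash
python3 st.py
```

```text
9.17 p [0.5406 0.1861 0.2626] rpy [ -96.62   -1.88 -115.37] j [0.2084 0.2077 1.2049 0.0456 1.8405 0.6627] phi 0.1116 tau [-3.200e-01 -4.056e+01 -3.115e+01  1.300e-01  5.300e-01 -2.000e-02] qv [-0.023 -0.025  0.028 -0.02   0.004 -0.008]
```

Emit:
{"method": "step_arm", "body": {
  "rows": [
    {"jaw":-1,"delta_pos":[0,0,0],"turn":-7},
    {"jaw":-1,"delta_pos":[0,0,0],"turn":-7},
    {"jaw":-1,"delta_pos":[0,0,0],"turn":-7},
    {"jaw":-1,"delta_pos":[0,0,0],"turn":0},
    {"jaw":-1,"delta_pos":[0,0,0],"turn":0}
  ]
}}

```text
time: 9.58
position: [0.5409, 0.1878, 0.2603]
ee_rot: [-1.691, 0.013, -1.639]
contact_force: [-0.2, -0.2, 0.6]
finger_gap: 0.0854
```

```bash
python3 st.py
```

```text
9.58 p [0.5409 0.1878 0.2603] rpy [-96.91   0.74 -93.9 ] j [0.2103 0.2102 1.2067 0.0471 1.8369 0.2873] phi 0.1122 tau [ -0.08 -40.21 -30.96   0.19   0.5   -0.12] qv [ 0.008  0.011  0.001  0.004 -0.008 -0.013]
```

Emit:
{"method": "step_arm", "body": {
  "rows": [
    {"jaw":-1,"delta_pos":[0.04,0,0],"turn":0},
    {"jaw":-1,"delta_pos":[0.04,0,0],"turn":0},
    {"jaw":-1,"delta_pos":[0.04,0,0],"turn":0},
    {"jaw":-1,"delta_pos":[0.04,0,0],"turn":0},
    {"jaw":-1,"delta_pos":[0,0,0],"turn":0}
  ]
}}

```text
time: 10.0
position: [0.5303, 0.0275, 0.255]
ee_rot: [-1.693, 0.012, -1.643]
contact_force: [0.8, 0.1, 0.6]
finger_gap: 0.0851
```

```bash
python3 st.py
```

```text
10.0 p [0.5303 0.0275 0.255 ] rpy [-96.99   0.69 -94.11] j [-0.0626  0.1265  1.3131  0.0134  1.8238  0.0109] phi 0.1219 tau [ -1.55 -36.88 -30.93  -0.3    0.57  -0.46] qv [ 0.064  0.007 -0.001  0.103 -0.009  0.071]
```

Emit:
{"method": "step_arm", "body": {
  "rows": [
    {"jaw":-1,"delta_pos":[0,-0.001,0.04],"turn":0},
    {"jaw":-1,"delta_pos":[0,0,0.04],"turn":0},
    {"jaw":-1,"delta_pos":[0,0,0.02],"turn":0},
    {"jaw":-1,"delta_pos":[0,0,0],"turn":0},
    {"jaw":-1,"delta_pos":[0,0,0],"turn":0}
  ]
}}

```text
time: 10.42
position: [0.6292, 0.0185, 0.2381]
ee_rot: [-1.702, 0.012, -1.661]
contact_force: [-0.6, -0.1, -0.1]
finger_gap: 0.0852
```

```bash
python3 st.py
```

```text
10.42 p [0.6292 0.0185 0.2381] rpy [-97.53   0.67 -95.2 ] j [-0.0679  0.3595  1.065   0.0152  1.8483  0.0253] phi 0.1312 tau [-3.900e-01 -4.538e+01 -3.076e+01  3.000e-02  4.800e-01 -2.000e-02] qv [ 0.003  0.046 -0.022  0.003 -0.015  0.027]
```

Emit:
{"method": "step_arm", "body": {
  "rows": [
    {"jaw":-1,"delta_pos":[0,0,-0.04],"turn":0},
    {"jaw":-1,"delta_pos":[0,0,-0.04],"turn":0},
    {"jaw":-1,"delta_pos":[0,0,-0.04],"turn":0},
    {"jaw":-1,"delta_pos":[0,0,0],"turn":0},
    {"jaw":-1,"delta_pos":[0,0,0],"turn":0}
  ]
}}

```text
time: 10.83
position: [0.5027, 0.0326, 0.2414]
ee_rot: [-1.727, 0.011, -1.666]
contact_force: [0.4, 0.6, 0.0]
finger_gap: 0.0853
```

```bash
python3 st.py
```

```text
10.83 p [0.5027 0.0326 0.2414] rpy [-98.95   0.63 -95.46] j [-0.0583  0.0913  1.3816  0.0172  1.8244  0.0392] phi 0.1557 tau [ 8.000e-02 -3.504e+01 -3.030e+01  8.000e-02  8.000e-01 -1.000e-02] qv [ 0.019 -0.097  0.088  0.008  0.054  0.014]
```

Emit:
{"method": "step_arm", "body": {
  "rows": [
    {"jaw":-1,"delta_pos":[0,-0.02,0],"turn":0},
    {"jaw":-1,"delta_pos":[0,-0.02,0],"turn":0},
    {"jaw":-1,"delta_pos":[0,-0.02,0],"turn":0},
    {"jaw":-1,"delta_pos":[0,-0.02,0],"turn":0},
    {"jaw":-1,"delta_pos":[0,0,0],"turn":0}
  ]
}}

```text
time: 11.25
position: [0.5133, 0.033, 0.3247]
ee_rot: [-1.726, 0.011, -1.667]
contact_force: [-0.0, -0.7, 1.1]
finger_gap: 0.0852
```

```bash
python3 st.py
```

```text
11.25 p [0.5133 0.033  0.3247] rpy [-98.89   0.63 -95.52] j [-0.0565  0.1109  1.1964  0.0187  1.9888  0.0454] phi 0.1545 tau [-2.400e-01 -3.164e+01 -2.815e+01  6.000e-02  8.100e-01 -1.000e-02] qv [ 0.009  0.004  0.04   0.002 -0.021  0.012]
```

Emit:
{"method": "step_arm", "body": {
  "rows": [
    {"jaw":-1,"delta_pos":[0,0.04,0],"turn":0},
    {"jaw":-1,"delta_pos":[0,0.04,0],"turn":0},
    {"jaw":-1,"delta_pos":[0,0,0],"turn":0},
    {"jaw":-1,"delta_pos":[0,0,0],"turn":0},
    {"jaw":-1,"delta_pos":[0,0,0],"turn":0}
  ]
}}

```text
time: 11.67
position: [0.5019, 0.0363, 0.2446]
ee_rot: [-1.721, 0.011, -1.668]
contact_force: [-0.1, -0.4, -0.0]
finger_gap: 0.085
```

```bash
python3 st.py
```

```text
11.67 p [0.5019 0.0363 0.2446] rpy [-98.62   0.65 -95.59] j [-0.0518  0.085   1.3814  0.0186  1.8249  0.0482] phi 0.1498 tau [  0.08 -35.06 -30.66   0.09   0.65  -0.  ] qv [ 0.002 -0.008 -0.048 -0.001  0.008  0.004]
```

Emit:
{"method": "step_arm", "body": {
  "rows": [
    {"jaw":-1,"delta_pos":[0,0,0.02],"turn":0},
    {"jaw":-1,"delta_pos":[0,0,0.02],"turn":0},
    {"jaw":-1,"delta_pos":[0,0,0.02],"turn":0},
    {"jaw":-1,"delta_pos":[0,0,0.02],"turn":0},
    {"jaw":-1,"delta_pos":[0,0,0.02],"turn":0}
  ]
}}

```text
time: 12.08
position: [0.6097, 0.0269, 0.2471]
ee_rot: [-1.695, 0.013, -1.668]
contact_force: [0.1, -0.1, -0.6]
finger_gap: 0.0853
```

```bash
python3 st.py
```

```text
12.08 p [0.6097 0.0269 0.2471] rpy [-97.11   0.72 -95.56] j [-0.0576  0.3082  1.1127  0.018   1.8441  0.0424] phi 0.1234 tau [ 8.000e-02 -4.610e+01 -2.886e+01  7.000e-02  4.900e-01  1.000e-02] qv [-0.017  0.563 -0.736 -0.001  0.092 -0.011]
```

Emit:
{"method": "step_arm", "body": {
  "rows": [
    {"jaw":-1,"delta_pos":[0,0,0.012],"turn":0},
    {"jaw":-1,"delta_pos":[0,0,0.008],"turn":0},
    {"jaw":-1,"delta_pos":[0,0,0.004],"turn":0},
    {"jaw":-1,"delta_pos":[0,0,0.002],"turn":0},
    {"jaw":-1,"delta_pos":[0,0,0],"turn":0}
  ]
}}

```text
time: 12.5
position: [0.6476, 0.0232, 0.2554]
ee_rot: [-1.672, 0.013, -1.669]
contact_force: [-0.3, 0.3, 0.1]
finger_gap: 0.0854
```

```bash
python3 st.py
```

```text
12.5 p [0.6476 0.0232 0.2554] rpy [-95.78   0.76 -95.64] j [-0.0599  0.3796  1.0021  0.0179  1.8601  0.0421] phi 0.1003 tau [-3.000e-02 -4.707e+01 -3.119e+01  8.000e-02  3.900e-01 -0.000e+00] qv [-0.    -0.001 -0.043  0.002  0.017  0.002]
```

Emit:
{"method": "step_arm", "body": {
  "rows": [
    {"jaw":-1,"delta_pos":[0,0,-0.04],"turn":0},
    {"jaw":-1,"delta_pos":[0,0,-0.03],"turn":0},
    {"jaw":-1,"delta_pos":[0,0,-0.02],"turn":0},
    {"jaw":-1,"delta_pos":[0,0,-0.01],"turn":0},
    {"jaw":-1,"delta_pos":[0,0,-0.005],"turn":0}
  ]
}}

```text
time: 12.92
position: [0.5423, 0.0335, 0.2625]
ee_rot: [-1.678, 0.013, -1.67]
contact_force: [-0.1, 0.2, 1.0]
finger_gap: 0.0858
```

```bash
python3 st.py
```

```text
12.92 p [0.5423 0.0335 0.2625] rpy [-96.15   0.75 -95.68] j [-0.053   0.1423  1.2799  0.0185  1.826   0.0491] phi 0.1067 tau [-2.000e-02 -3.647e+01 -3.089e+01  7.000e-02  5.200e-01 -0.000e+00] qv [ 0.006 -0.175  0.147  0.001 -0.006  0.006]
```

Outward moves with a gentle stop reduce the tilt, and the ramped return hardly worsens it. I'll pump a few cycles.

Emit:
{"method": "step_arm", "body": {
  "rows": [
    {"jaw":-1,"delta_pos":[0,0,-0.03],"turn":0},
    {"jaw":-1,"delta_pos":[0,0,-0.02],"turn":0},
    {"jaw":-1,"delta_pos":[0,0,-0.01],"turn":0},
    {"jaw":-1,"delta_pos":[0,0,-0.005],"turn":0},
    {"jaw":-1,"delta_pos":[0,0,0],"turn":0}
  ]
}}

```text
time: 13.33
position: [0.4749, 0.0403, 0.274]
ee_rot: [-1.67, 0.014, -1.67]
contact_force: [0.6, -1.0, 0.2]
finger_gap: 0.0855
```

```bash
python3 st.py
```

```text
13.33 p [0.4749 0.0403 0.274 ] rpy [-95.68   0.78 -95.66] j [-0.0466 -0.0145  1.4224  0.0193  1.8321  0.0556] phi 0.0983 tau [  0.05 -30.46 -30.64   0.08   0.52   0.  ] qv [ 0.002 -0.013 -0.01  -0.001 -0.012  0.001]
```

Emit:
{"method": "step_arm", "body": {
  "rows": [
    {"jaw":-1,"delta_pos":[0,0,0.02],"turn":0},
    {"jaw":-1,"delta_pos":[0,0,0.02],"turn":0},
    {"jaw":-1,"delta_pos":[0,0,0.02],"turn":0},
    {"jaw":-1,"delta_pos":[0,0,0.02],"turn":0},
    {"jaw":-1,"delta_pos":[0,0,0.02],"turn":0}
  ]
}}

```text
time: 13.75
position: [0.5782, 0.0306, 0.2689]
ee_rot: [-1.66, 0.014, -1.669]
contact_force: [-0.2, 0.2, 0.3]
finger_gap: 0.0857
```

Emit:
{"method": "step_arm", "body": {
  "rows": [
    {"jaw":-1,"delta_pos":[0,0,0.012],"turn":0},
    {"jaw":-1,"delta_pos":[0,0,0.008],"turn":0},
    {"jaw":-1,"delta_pos":[0,0,0.004],"turn":0},
    {"jaw":-1,"delta_pos":[0,0,0.002],"turn":0},
    {"jaw":-1,"delta_pos":[0,0,0],"turn":0}
  ]
}}

```text
time: 14.17
position: [0.6119, 0.0266, 0.2625]
ee_rot: [-1.661, 0.014, -1.67]
contact_force: [-0.4, 0.3, -0.7]
finger_gap: 0.0858
```

```bash
python3 st.py
```

```text
14.17 p [0.6119 0.0266 0.2625] rpy [-95.16   0.79 -95.71] j [-0.058   0.2877  1.1062  0.0181  1.8371  0.0449] phi 0.0895 tau [-3.000e-02 -4.346e+01 -3.132e+01  8.000e-02  3.500e-01 -0.000e+00] qv [-0.001  0.012 -0.009 -0.     0.007  0.001]
```

Emit:
{"method": "step_arm", "body": {
  "rows": [
    {"jaw":-1,"delta_pos":[0,0,-0.04],"turn":0},
    {"jaw":-1,"delta_pos":[0,0,-0.03],"turn":0},
    {"jaw":-1,"delta_pos":[0,0,-0.02],"turn":0},
    {"jaw":-1,"delta_pos":[0,0,-0.01],"turn":0},
    {"jaw":-1,"delta_pos":[0,0,-0.005],"turn":0}
  ]
}}

```text
time: 14.58
position: [0.5049, 0.0369, 0.2639]
ee_rot: [-1.675, 0.013, -1.671]
contact_force: [0.5, -0.5, 0.0]
finger_gap: 0.0853
```

```bash
python3 st.py
```

```text
14.58 p [0.5049 0.0369 0.2639] rpy [-96.     0.75 -95.75] j [-0.0503  0.0569  1.3698  0.0188  1.8187  0.0531] phi 0.1038 tau [-1.000e-02 -3.284e+01 -3.098e+01  8.000e-02  5.100e-01 -0.000e+00] qv [ 0.007 -0.165  0.148 -0.     0.001  0.005]
```

A better fix: the jaws line up with whatever flat, fixed thing they close on. Gripping the fixed guide arm (40 mm wide) should square the tool up. Only the rod has to avoid the station.

Emit:
{"method": "step_arm", "body": {
  "rows": [
    {"jaw":-1,"delta_pos":[0,0,0],"turn":-4},
    {"jaw":-1,"delta_pos":[0,0,0],"turn":-4},
    {"jaw":-1,"delta_pos":[0,0,0],"turn":-4},
    {"jaw":-1,"delta_pos":[0,0,0],"turn":-1},
    {"jaw":-1,"delta_pos":[0,0,0],"turn":0}
  ]
}}

```text
time: 15.0
position: [0.5031, 0.0374, 0.2671]
ee_rot: [-1.663, 0.036, -1.435]
contact_force: [-0.2, -0.9, -0.0]
finger_gap: 0.0853
```

```bash
python3 st.py; python3 plan.py 0.515 -0.012 0.17 -82 0.02
```

```text
15.0 p [0.5031 0.0374 0.2671] rpy [-95.31   2.07 -82.23] j [-0.0496  0.0483  1.3722  0.0189  1.8188 -0.1832] phi 0.0977 tau [ 1.000e-02 -3.314e+01 -3.096e+01  8.000e-02  4.400e-01 -1.600e-01] qv [ 0.001 -0.006 -0.002  0.001 -0.003  0.004]
t 15.0 pos [0.5031 0.0374 0.2671] rpy [-95.31   2.07 -82.23] F [-0.2 -0.9 -0. ] gap 0.0853 j [-0.05  0.05  1.37  0.02  1.82 -0.18]
dworld [ 0.0119 -0.0494 -0.0971] dyaw 0.23 rows 6
[0.009, 0.0157, 0.0023] -0.04
[0.009, 0.0157, 0.0023] -0.04
[0.009, 0.0157, 0.0023] -0.04
[0.009, 0.0157, 0.0023] -0.04
[0.009, 0.0157, 0.0023] -0.04
[0.009, 0.0157, 0.0023] -0.04
```

Emit:
{"method": "step_arm", "body": {
  "rows": [
    {"jaw":-1,"delta_pos":[0.009,0.014,0.002],"turn":0},
    {"jaw":-1,"delta_pos":[0.009,0.015,0.002],"turn":0},
    {"jaw":-1,"delta_pos":[0.009,0.015,0.002],"turn":0},
    {"jaw":-1,"delta_pos":[0.009,0.015,0.002],"turn":0},
    {"jaw":-1,"delta_pos":[0.006,0.01,0.002],"turn":0}
  ]
}}

```text
time: 15.42
position: [0.5151, -0.0015, 0.1989]
ee_rot: [-1.652, 0.034, -1.439]
contact_force: [-0.4, 0.6, -0.4]
finger_gap: 0.0849
```

Emit:
{"method": "step_arm", "body": {
  "rows": [
    {"jaw":-1,"delta_pos":[0.002,0.005,0],"turn":0},
    {"jaw":-1,"delta_pos":[0,0,0],"turn":0}
  ]
}}

```text
time: 15.58
position: [0.5142, -0.0043, 0.1907]
ee_rot: [-1.656, 0.035, -1.443]
contact_force: [0.0, 0.4, 0.7]
finger_gap: 0.0851
```

```bash
python3 st.py; python3 plan.py 0.5125 -0.012 0.113 -82 0.02
```

```text
15.58 p [ 0.5142 -0.0043  0.1907] rpy [-94.91   1.98 -82.66] j [-0.1259  0.0871  1.4817  0.0119  1.6644 -0.2548] phi 0.0916 tau [-1.900e-01 -3.460e+01 -3.079e+01  1.000e-02  2.900e-01 -3.000e-02] qv [-0.005  0.008 -0.008  0.006  0.     0.01 ]
t 15.58 pos [ 0.5142 -0.0043  0.1907] rpy [-94.91   1.98 -82.66] F [0.  0.4 0.7] gap 0.0851 j [-0.13  0.09  1.48  0.01  1.66 -0.25]
dworld [-0.0017 -0.0077 -0.0777] dyaw 0.66 rows 4
[0.0025, 0.0193, 0.001] -0.17
[0.0025, 0.0193, 0.001] -0.17
[0.0025, 0.0193, 0.001] -0.17
[0.0025, 0.0193, 0.001] -0.17
```

Emit:
{"method": "step_arm", "body": {
  "rows": [
    {"jaw":-1,"delta_pos":[0.002,0.019,0.001],"turn":0},
    {"jaw":-1,"delta_pos":[0.002,0.019,0.001],"turn":-0.3},
    {"jaw":-1,"delta_pos":[0.002,0.019,0.001],"turn":-0.3},
    {"jaw":-1,"delta_pos":[0.001,0.012,0],"turn":0},
    {"jaw":-1,"delta_pos":[0,0.004,0],"turn":0}
  ]
}}

```text
time: 16.0
position: [0.5155, -0.0083, 0.121]
ee_rot: [-1.645, 0.034, -1.433]
contact_force: [-0.4, -0.3, -0.2]
finger_gap: 0.0849
```

```bash
python3 st.py; python3 plan.py 0.5115 -0.012 0.110 -82 0.02
```

```text
16.0 p [ 0.5155 -0.0083  0.121 ] rpy [-94.23   1.93 -82.11] j [-0.1338  0.1234  1.5831  0.0126  1.5153 -0.2739] phi 0.0802 tau [-1.300e-01 -3.527e+01 -2.997e+01  4.000e-02  2.600e-01 -2.000e-02] qv [ 0.007  0.022  0.054  0.006 -0.089  0.006]
t 16.0 pos [ 0.5155 -0.0083  0.121 ] rpy [-94.23   1.93 -82.11] F [-0.4 -0.3 -0.2] gap 0.0849 j [-0.13  0.12  1.58  0.01  1.52 -0.27]
dworld [-0.004  -0.0037 -0.011 ] dyaw 0.11 rows 1
[0.0035, 0.0112, -0.0036] -0.11
```

Emit:
{"method": "step_arm", "body": {
  "rows": [
    {"jaw":-0.5,"delta_pos":[0.002,0.008,-0.004],"turn":0},
    {"jaw":-0.2,"delta_pos":[0,0.003,0],"turn":0},
    {"jaw":-0.1,"delta_pos":[0,0,0],"turn":0},
    {"jaw":-0.1,"delta_pos":[0,0,0],"turn":0}
  ]
}}

```text
time: 16.33
position: [0.5115, -0.01, 0.1115]
ee_rot: [-1.642, 0.034, -1.433]
contact_force: [-0.2, -0.4, 0.3]
finger_gap: 0.0471
```

```bash
python3 st.py; python3 plan.py 0.5115 -0.012 0.110 -82 0.02
```

```text
16.33 p [ 0.5115 -0.01    0.1115] rpy [-94.08   1.92 -82.1 ] j [-0.1383  0.1205  1.606   0.0128  1.4928 -0.2789] phi 0.0777 tau [-2.000e-02 -3.420e+01 -2.892e+01  5.000e-02  3.400e-01 -0.000e+00] qv [ 0.002 -0.008 -0.009  0.003 -0.001  0.001]
t 16.33 pos [ 0.5115 -0.01    0.1115] rpy [-94.08   1.92 -82.1 ] F [-0.2 -0.4  0.3] gap 0.0471 j [-0.14  0.12  1.61  0.01  1.49 -0.28]
dworld [ 0.     -0.002  -0.0015] dyaw 0.1 rows 1
[0.002, 0.0015, -0.0001] -0.1
```

Emit:
{"method": "step_arm", "body": {
  "rows": [
    {"jaw":0.1,"delta_pos":[0,0,0],"turn":0},
    {"jaw":0.3,"delta_pos":[0,0,0],"turn":0},
    {"jaw":0.3,"delta_pos":[0,0,0],"turn":0}
  ]
}}

```text
time: 16.58
position: [0.5105, -0.0102, 0.1125]
ee_rot: [-1.644, 0.033, -1.433]
contact_force: [-1.8, 0.5, -3.4]
finger_gap: 0.0391
```

```bash
python3 st.py; python3 plan.py 0.5115 -0.012 0.110 -82 0.02 0
```

```text
16.58 p [ 0.5105 -0.0102  0.1125] rpy [-94.18   1.89 -82.11] j [-0.1383  0.1187  1.6059  0.0119  1.4961 -0.2786] phi 0.0791 tau [ 2.300e-01 -3.553e+01 -3.083e+01  7.000e-02  5.500e-01  1.000e-02] qv [-0.    -0.003  0.001 -0.    -0.005  0.001]
t 16.58 pos [ 0.5105 -0.0102  0.1125] rpy [-94.18   1.89 -82.11] F [-1.8  0.5 -3.4] gap 0.0391 j [-0.14  0.12  1.61  0.01  1.5  -0.28]
dworld [ 0.001  -0.0018 -0.0025] dyaw 0.11 rows 1
```

Gripping the arm. Hold with zero rows and full grip.

Emit:
{"method": "step_arm", "body": {
  "rows": [
    {"jaw":1,"delta_pos":[0,0,0],"turn":0},
    {"jaw":1,"delta_pos":[0,0,0],"turn":0},
    {"jaw":1,"delta_pos":[0,0,0],"turn":0},
    {"jaw":1,"delta_pos":[0,0,0],"turn":0},
    {"jaw":1,"delta_pos":[0,0,0],"turn":0}
  ]
}}

```text
time: 17.0
position: [0.5105, -0.0101, 0.1125]
ee_rot: [-1.643, 0.033, -1.433]
contact_force: [-1.2, -0.7, -2.9]
finger_gap: 0.0392
```

```bash
python3 st.py; python3 plan.py 0.5115 -0.012 0.110 -82 0.02 0
```

```text
17.0 p [ 0.5105 -0.0101  0.1125] rpy [-94.16   1.9  -82.11] j [-0.1383  0.1185  1.6062  0.012   1.4958 -0.2786] phi 0.0789 tau [ 2.200e-01 -3.521e+01 -3.069e+01  9.000e-02  4.200e-01  1.000e-02] qv [-0.001  0.002  0.    -0.     0.    -0.   ]
t 17.0 pos [ 0.5105 -0.0101  0.1125] rpy [-94.16   1.9  -82.11] F [-1.2 -0.7 -2.9] gap 0.0392 j [-0.14  0.12  1.61  0.01  1.5  -0.28]
dworld [ 0.001  -0.0019 -0.0025] dyaw 0.11 rows 1
```

Emit:
{"method": "step_arm", "body": {
  "rows": [
    {"jaw":1,"delta_pos":[0,0,0],"turn":0},
    {"jaw":1,"delta_pos":[0,0,0],"turn":0},
    {"jaw":1,"delta_pos":[0,0,0],"turn":0},
    {"jaw":1,"delta_pos":[0,0,0],"turn":0},
    {"jaw":1,"delta_pos":[0,0,0],"turn":0}
  ]
}}

```text
time: 17.42
position: [0.5105, -0.0102, 0.1125]
ee_rot: [-1.644, 0.033, -1.433]
contact_force: [-2.0, -1.1, -2.9]
finger_gap: 0.0394
```

```bash
python3 st.py; python3 plan.py 0.5115 -0.012 0.110 -82 0.02 0
```

```text
17.42 p [ 0.5105 -0.0102  0.1125] rpy [-94.17   1.9  -82.11] j [-0.1383  0.1185  1.6061  0.012   1.4959 -0.2786] phi 0.079 tau [ 2.200e-01 -3.520e+01 -3.069e+01  9.000e-02  4.200e-01  1.000e-02] qv [-0.001 -0.001 -0.     0.001  0.001  0.   ]
t 17.42 pos [ 0.5105 -0.0102  0.1125] rpy [-94.17   1.9  -82.11] F [-2.  -1.1 -2.9] gap 0.0394 j [-0.14  0.12  1.61  0.01  1.5  -0.28]
dworld [ 0.001  -0.0018 -0.0025] dyaw 0.11 rows 1
```

Emit:
{"method": "step_arm", "body": {
  "rows": [
    {"jaw":1,"delta_pos":[0,0,-0.003],"turn":0},
    {"jaw":1,"delta_pos":[0,0,-0.003],"turn":0}
  ]
}}

```text
time: 17.58
position: [0.5103, -0.0102, 0.1126]
ee_rot: [-1.628, 0.033, -1.433]
contact_force: [12.5, 2.0, -10.0]
finger_gap: 0.0389
```

```bash
python3 st.py; python3 plan.py 0.5115 -0.012 0.110 -82 0.02 0
```

```text
17.58 p [ 0.5103 -0.0102  0.1126] rpy [-93.3    1.89 -82.09] j [-0.1408  0.1078  1.6173  0.0158  1.481  -0.2818] phi 0.0645 tau [-9.600e-01 -3.896e+01 -2.891e+01 -6.900e-01  3.230e+00 -1.000e-02] qv [-0.012 -0.06   0.065  0.022 -0.089 -0.018]
t 17.58 pos [ 0.5103 -0.0102  0.1126] rpy [-93.3    1.89 -82.09] F [ 12.5   2.  -10. ] gap 0.0389 j [-0.14  0.11  1.62  0.02  1.48 -0.28]
dworld [ 0.0012 -0.0018 -0.0026] dyaw 0.09 rows 1
```

This works: the tool pivots upright at low force. Continuing.

Emit:
{"method": "step_arm", "body": {
  "rows": [
    {"jaw":1,"delta_pos":[0,0,-0.003],"turn":0},
    {"jaw":1,"delta_pos":[0,0,-0.003],"turn":0},
    {"jaw":1,"delta_pos":[0,0,-0.003],"turn":0}
  ]
}}

```text
time: 17.83
position: [0.5102, -0.0102, 0.1131]
ee_rot: [-1.606, 0.032, -1.432]
contact_force: [12.3, 1.7, -9.1]
finger_gap: 0.0388
```

```bash
python3 st.py
```

```text
17.83 p [ 0.5102 -0.0102  0.1131] rpy [-92.     1.86 -82.04] j [-0.1443  0.0918  1.6329  0.0216  1.4594 -0.2866] phi 0.0426 tau [ -0.95 -38.33 -29.04  -0.62   2.95  -0.04] qv [-0.015 -0.061  0.066  0.021 -0.085 -0.019]
```

Emit:
{"method": "step_arm", "body": {
  "rows": [
    {"jaw":1,"delta_pos":[0.003,0,0],"turn":0},
    {"jaw":1,"delta_pos":[0.003,0,0],"turn":0}
  ]
}}

```text
time: 18.0
position: [0.5103, -0.0103, 0.1131]
ee_rot: [-1.607, 0.046, -1.431]
contact_force: [1.7, 9.1, -1.0]
finger_gap: 0.0389
```

```bash
python3 st.py
```

```text
18.0 p [ 0.5103 -0.0103  0.1131] rpy [-92.06   2.62 -81.99] j [-0.1518  0.0945  1.6304  0.0337  1.4643 -0.2968] phi 0.0477 tau [ -4.2  -34.76 -30.38  -2.14  -0.65  -0.37] qv [-0.043  0.015 -0.015  0.071  0.03  -0.058]
```

Tool x needs the opposite sign. Finishing both axes.

Emit:
{"method": "step_arm", "body": {
  "rows": [
    {"jaw":1,"delta_pos":[-0.003,0,-0.002],"turn":0},
    {"jaw":1,"delta_pos":[-0.003,0,-0.002],"turn":0},
    {"jaw":1,"delta_pos":[-0.003,0,-0.002],"turn":0},
    {"jaw":1,"delta_pos":[-0.003,0,-0.002],"turn":0},
    {"jaw":1,"delta_pos":[-0.003,0,-0.002],"turn":0}
  ]
}}

```text
time: 18.42
position: [0.5103, -0.0101, 0.1136]
ee_rot: [-1.583, 0.011, -1.433]
contact_force: [10.9, -7.3, -9.0]
finger_gap: 0.0386
```

```bash
python3 st.py
```

```text
18.42 p [ 0.5103 -0.0101  0.1136] rpy [-90.69   0.65 -82.09] j [-0.1356  0.0737  1.6508  0.0077  1.4317 -0.2749] phi 0.0147 tau [  3.64 -37.81 -29.26   1.77   2.62   0.04] qv [ 0.038 -0.048  0.048 -0.059 -0.076  0.052]
```

Emit:
{"method": "step_arm", "body": {
  "rows": [
    {"jaw":1,"delta_pos":[-0.002,0,-0.001],"turn":0},
    {"jaw":1,"delta_pos":[0,0,0],"turn":0}
  ]
}}

```text
time: 18.58
position: [0.5104, -0.0102, 0.1136]
ee_rot: [-1.581, 0.008, -1.434]
contact_force: [-0.4, 2.5, -1.1]
finger_gap: 0.0386
```

```bash
python3 st.py
```

```text
18.58 p [ 0.5104 -0.0102  0.1136] rpy [-90.57   0.45 -82.14] j [-0.134   0.0721  1.6525  0.0049  1.4287 -0.272 ] phi 0.0117 tau [ -1.26 -33.77 -30.82  -1.04  -0.79   0.23] qv [-0.008  0.004 -0.007  0.008  0.008 -0.005]
```

Emit:
{"method": "step_arm", "body": {
  "rows": [
    {"jaw":1,"delta_pos":[-0.001,0,-0.003],"turn":0},
    {"jaw":1,"delta_pos":[-0.001,0,-0.003],"turn":0},
    {"jaw":1,"delta_pos":[0,0,-0.003],"turn":0},
    {"jaw":1,"delta_pos":[0,0,0],"turn":0},
    {"jaw":1,"delta_pos":[0,0,0],"turn":0}
  ]
}}

```text
time: 19.0
position: [0.5103, -0.0102, 0.1136]
ee_rot: [-1.56, 0.004, -1.433]
contact_force: [5.5, -0.8, -2.5]
finger_gap: 0.039
```

```bash
python3 st.py
```

```text
19.0 p [ 0.5103 -0.0102  0.1136] rpy [-89.4    0.23 -82.12] j [-0.1353  0.0577  1.6678  0.0068  1.4071 -0.2738] phi -0.009 tau [ 6.000e-02 -3.508e+01 -2.983e+01  1.800e-01 -1.700e-01  3.000e-02] qv [ 0.003  0.007 -0.007 -0.     0.008 -0.   ]
```

Emit:
{"method": "step_arm", "body": {
  "rows": [
    {"jaw":-1,"delta_pos":[0,0,0],"turn":0},
    {"jaw":-1,"delta_pos":[0,0,0],"turn":0},
    {"jaw":-1,"delta_pos":[0,0,0],"turn":0},
    {"jaw":-1,"delta_pos":[0,-0.005,0],"turn":0},
    {"jaw":-1,"delta_pos":[0,-0.015,0],"turn":0}
  ]
}}

```text
time: 19.42
position: [0.5085, -0.0098, 0.1333]
ee_rot: [-1.564, 0.005, -1.433]
contact_force: [-0.5, -0.0, 0.1]
finger_gap: 0.0853
```

Emit:
{"method": "step_arm", "body": {
  "rows": [
    {"jaw":-1,"delta_pos":[0,-0.02,0],"turn":0},
    {"jaw":-1,"delta_pos":[0,-0.02,0],"turn":0},
    {"jaw":-1,"delta_pos":[0,-0.02,0],"turn":0},
    {"jaw":-1,"delta_pos":[0,-0.02,0],"turn":0},
    {"jaw":-1,"delta_pos":[0,-0.01,0],"turn":0}
  ]
}}

```text
time: 19.83
position: [0.5071, -0.0101, 0.2307]
ee_rot: [-1.562, 0.005, -1.433]
contact_force: [0.3, -0.1, 1.4]
finger_gap: 0.0852
```

```bash
python3 st.py; python3 plan.py 0.579 0.262 0.24 -119.4 0.015
```

```text
19.83 p [ 0.5071 -0.0101  0.2307] rpy [-89.49   0.28 -82.1 ] j [-0.1361 -0.0105  1.5005  0.0071  1.6444 -0.2734] phi -0.0072 tau [-2.000e-02 -2.919e+01 -2.937e+01  2.000e-02 -2.000e-02 -0.000e+00] qv [-0.001 -0.044 -0.197  0.001  0.246  0.001]
t 19.83 pos [ 0.5071 -0.0101  0.2307] rpy [-89.49   0.28 -82.1 ] F [ 0.3 -0.1  1.4] gap 0.0852 j [-0.14 -0.01  1.5   0.01  1.64 -0.27]
dworld [0.0719 0.2721 0.0093] dyaw -37.3 rows 19
[-0.0137, -0.0004, 0.0057] 1.96
[-0.0139, -0.0004, 0.0052] 1.96
[-0.014, -0.0004, 0.0048] 1.96
[-0.0142, -0.0004, 0.0043] 1.96
[-0.0143, -0.0004, 0.0038] 1.96
[-0.0144, -0.0004, 0.0033] 1.96
[-0.0145, -0.0004, 0.0028] 1.96
[-0.0146, -0.0004, 0.0023] 1.96
[-0.0147, -0.0004, 0.0018] 1.96
[-0.0148, -0.0004, 0.0013] 1.96
[-0.0148, -0.0004, 0.0008] 1.96
[-0.0148, -0.0004, 0.0003] 1.96
[-0.0148, -0.0004, -0.0002] 1.96
[-0.0148, -0.0004, -0.0007] 1.96
[-0.0148, -0.0004, -0.0012] 1.96
```

```bash
python3 plan.py 0.579 0.262 0.24 -29.6 0.018
```

```text
t 19.83 pos [ 0.5071 -0.0101  0.2307] rpy [-89.49   0.28 -82.1 ] F [ 0.3 -0.1  1.4] gap 0.0852 j [-0.14 -0.01  1.5   0.01  1.64 -0.27]
dworld [0.0719 0.2721 0.0093] dyaw 52.5 rows 16
[-0.0162, -0.0004, 0.0068] -3.28
[-0.0158, -0.0004, 0.0077] -3.28
[-0.0153, -0.0004, 0.0086] -3.28
[-0.0148, -0.0004, 0.0095] -3.28
[-0.0143, -0.0004, 0.0103] -3.28
[-0.0136, -0.0004, 0.0111] -3.28
[-0.013, -0.0004, 0.0119] -3.28
[-0.0123, -0.0004, 0.0126] -3.28
[-0.0116, -0.0004, 0.0133] -3.28
[-0.0108, -0.0004, 0.0139] -3.28
[-0.01, -0.0004, 0.0145] -3.28
[-0.0091, -0.0004, 0.015] -3.28
[-0.0082, -0.0004, 0.0155] -3.28
[-0.0073, -0.0004, 0.016] -3.28
[-0.0064, -0.0004, 0.0164] -3.28
```

Emit:
{"method": "step_arm", "body": {
  "rows": [
    {"jaw":-1,"delta_pos":[-0.008,0,0.003],"turn":-3.3},
    {"jaw":-1,"delta_pos":[-0.016,0,0.007],"turn":-3.3},
    {"jaw":-1,"delta_pos":[-0.0155,0,0.008],"turn":-3.3},
    {"jaw":-1,"delta_pos":[-0.015,0,0.009],"turn":-3.3},
    {"jaw":-1,"delta_pos":[-0.0145,0,0.01],"turn":-3.3}
  ]
}}

```text
time: 20.25
position: [0.5267, 0.0656, 0.2396]
ee_rot: [-1.55, -0.006, -1.139]
contact_force: [-0.2, 0.4, 0.2]
finger_gap: 0.0854
```

Emit:
{"method": "step_arm", "body": {
  "rows": [
    {"jaw":-1,"delta_pos":[-0.014,0,0.011],"turn":-3.3},
    {"jaw":-1,"delta_pos":[-0.013,0,0.012],"turn":-3.3},
    {"jaw":-1,"delta_pos":[-0.0125,0,0.0125],"turn":-3.3},
    {"jaw":-1,"delta_pos":[-0.012,0,0.013],"turn":-3.3},
    {"jaw":-1,"delta_pos":[-0.011,0,0.014],"turn":-3.3}
  ]
}}

```text
time: 20.67
position: [0.5473, 0.1561, 0.2417]
ee_rot: [-1.552, -0.013, -0.837]
contact_force: [0.2, -0.8, 0.4]
finger_gap: 0.0854
```

```bash
python3 st.py;python3 plan.py 0.579 0.262 0.24 -29.6 0.018
```

```text
20.67 p [0.5473 0.1561 0.2417] rpy [-88.9   -0.76 -47.96] j [ 1.7880e-01  1.1460e-01  1.3482e+00 -1.1000e-03  1.6555e+00 -5.5510e-01] phi -0.0233 tau [ -1.15 -37.5  -30.73   0.04  -0.08   0.3 ] qv [ 0.373  0.232 -0.263 -0.011  0.025 -0.35 ]
t 20.67 pos [0.5473 0.1561 0.2417] rpy [-88.9   -0.76 -47.96] F [ 0.2 -0.8  0.4] gap 0.0854 j [ 0.18  0.11  1.35 -0.    1.66 -0.56]
dworld [ 0.0317  0.1059 -0.0017] dyaw 18.36 rows 7
[-0.0082, 0.0004, 0.0135] -2.62
[-0.0076, 0.0004, 0.0139] -2.62
[-0.0069, 0.0004, 0.0142] -2.62
[-0.0063, 0.0004, 0.0145] -2.62
[-0.0056, 0.0004, 0.0148] -2.62
[-0.0049, 0.0004, 0.015] -2.62
[-0.0042, 0.0004, 0.0152] -2.62
```

Emit:
{"method": "step_arm", "body": {
  "rows": [
    {"jaw":-1,"delta_pos":[-0.008,0,0.0135],"turn":-2.8},
    {"jaw":-1,"delta_pos":[-0.0075,0,0.014],"turn":-2.8},
    {"jaw":-1,"delta_pos":[-0.007,0,0.014],"turn":-2.8},
    {"jaw":-1,"delta_pos":[-0.006,0,0.014],"turn":-2.8},
    {"jaw":-1,"delta_pos":[-0.004,0,0.012],"turn":-2.8}
  ]
}}

```text
time: 21.08
position: [0.5686, 0.2332, 0.2429]
ee_rot: [-1.555, -0.017, -0.578]
contact_force: [0.1, -0.4, 0.6]
finger_gap: 0.0854
```

Emit:
{"method": "step_arm", "body": {
  "rows": [
    {"jaw":-1,"delta_pos":[-0.002,0,0.008],"turn":-2.8},
    {"jaw":-1,"delta_pos":[0,0,0.004],"turn":0},
    {"jaw":-1,"delta_pos":[0,0,0],"turn":0}
  ]
}}

```text
time: 21.33
position: [0.5733, 0.2478, 0.2426]
ee_rot: [-1.556, -0.017, -0.523]
contact_force: [-0.3, -0.3, -0.2]
finger_gap: 0.0852
```

```bash
python3 - <<'E'
from h import *
from scipy.spatial.transform import Rotation as Ro
for n in('wrist','top'):
  img,d,W=cloud(n)
  if n=='wrist': cv2.imwrite('pics/w2.png',cv2.resize(img,(480,360))[...,::-1])
  m=(W[...,2]>.160)&(W[...,2]<.176)&(img.max(-1)<90)&(abs(W[...,0]-.58)<.03)&(abs(W[...,1]-.263)<.03)
  p=W[m]; print(n,len(p))
  if len(p)>9: print(cv2.minAreaRect((p[:,:2]*1000).astype(np.float32)),np.median(p[:,2]))
E
python3 st.py;python3 plan.py 0.579 0.262 0.24 -29.6 0.018
```

```text
wrist 1478
((578.6813354492188, 262.04168701171875), (24.10734748840332, 23.980403900146484), 59.743446350097656) 0.1718395210487799
top 2
21.43 p [0.5731 0.2469 0.2427] rpy [-89.18  -0.97 -30.02] j [ 0.3175  0.2386  1.2031 -0.0031  1.678  -0.7299] phi -0.022 tau [ 3.500e-01 -4.167e+01 -3.159e+01  3.000e-02 -1.200e-01  0.000e+00] qv [-0.012 -0.008  0.007 -0.004  0.    -0.002]
t 21.43 pos [0.5731 0.2469 0.2427] rpy [-89.18  -0.97 -30.02] F [ 1.2  0.1 -0. ] gap 0.0855 j [ 0.32  0.24  1.2  -0.    1.68 -0.73]
dworld [ 0.0059  0.0151 -0.0027] dyaw 0.42 rows 1
[-0.0025, 0.0029, 0.016] -0.42
```

View pics/w2.png

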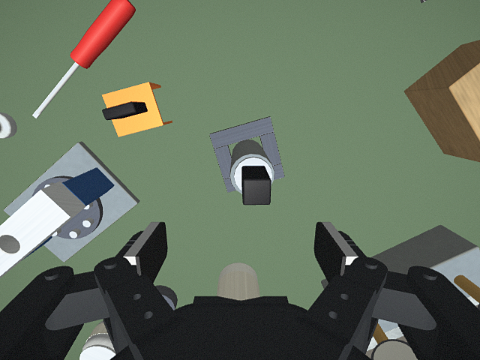

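The wrist view shows the black grip at (257,185) on the stand. Its measured centre is (0.5787,0.262) with yaw 59.8°, which matches the tool yaw. Descending onto it.

Emit:
{"method": "step_arm", "body": {
  "rows": [
    {"jaw":-1,"delta_pos":[-0.001,0.01,0.006],"turn":0},
    {"jaw":-1,"delta_pos":[-0.001,0.014,0.006],"turn":0},
    {"jaw":-1,"delta_pos":[0,0.014,0.002],"turn":0},
    {"jaw":-1,"delta_pos":[0,0.012,0],"turn":0},
    {"jaw":-1,"delta_pos":[0,0,0],"turn":0}
  ]
}}

```text
time: 21.85
position: [0.58, 0.2595, 0.1884]
ee_rot: [-1.556, -0.018, -0.53]
contact_force: [-0.6, -0.4, -1.2]
finger_gap: 0.0853
```

```bash
python3 st.py;python3 plan.py 0.5787 0.262 0.143 -30.1 0.015
```

```text
21.85 p [0.58   0.2595 0.1884] rpy [-89.15  -1.01 -30.35] j [ 0.3332  0.2781  1.2617 -0.0037  1.5791 -0.7081] phi -0.0227 tau [ 1.000e-01 -4.610e+01 -3.341e+01 -1.000e-02 -3.400e-01 -0.000e+00] qv [ 0.002  0.005 -0.002  0.     0.002  0.009]
t 21.85 pos [0.58   0.2595 0.1884] rpy [-89.15  -1.01 -30.35] F [-0.6 -0.4 -1.2] gap 0.0853 j [ 0.33  0.28  1.26 -0.    1.58 -0.71]
dworld [-0.0013  0.0025 -0.0454] dyaw 0.25 rows 4
[-0.0008, 0.0114, 0.0002] -0.06
[-0.0008, 0.0114, 0.0002] -0.06
[-0.0008, 0.0114, 0.0002] -0.06
[-0.0008, 0.0114, 0.0002] -0.06
```

Emit:
{"method": "step_arm", "body": {
  "rows": [
    {"jaw":-1,"delta_pos":[-0.001,0.012,0],"turn":0},
    {"jaw":-1,"delta_pos":[-0.001,0.012,0],"turn":0},
    {"jaw":-1,"delta_pos":[-0.001,0.01,0],"turn":0},
    {"jaw":-1,"delta_pos":[0,0.004,0],"turn":0},
    {"jaw":-1,"delta_pos":[0,0,0],"turn":0}
  ]
}}

```text
time: 22.27
position: [0.5771, 0.2607, 0.1438]
ee_rot: [-1.559, -0.015, -0.531]
contact_force: [-0.1, -0.3, -0.7]
finger_gap: 0.0854
```

```bash
python3 st.py;python3 plan.py 0.5787 0.262 0.143 -30.1 0.015
```

```text
22.27 p [0.5771 0.2607 0.1438] rpy [-89.33  -0.85 -30.43] j [ 0.3366  0.297   1.3276 -0.0038  1.4985 -0.7029] phi -0.0185 tau [ 3.000e-02 -4.361e+01 -3.072e+01 -1.000e-02 -1.600e-01  0.000e+00] qv [ 0.001  0.005  0.017  0.001 -0.003  0.001]
t 22.27 pos [0.5771 0.2607 0.1438] rpy [-89.33  -0.85 -30.43] F [-0.1 -0.3 -0.7] gap 0.0854 j [ 0.34  0.3   1.33 -0.    1.5  -0.7 ]
dworld [ 0.0016  0.0013 -0.0008] dyaw 0.33 rows 1
[0.0007, 0.0008, 0.0019] -0.33
```

Emit:
{"method": "step_arm", "body": {
  "rows": [
    {"jaw":0,"delta_pos":[0.001,0.001,0.002],"turn":0},
    {"jaw":0.3,"delta_pos":[0,0,0],"turn":0},
    {"jaw":1,"delta_pos":[0,0,0],"turn":0},
    {"jaw":1,"delta_pos":[0,0,0],"turn":0},
    {"jaw":1,"delta_pos":[0,0,0],"turn":0}
  ]
}}

```text
time: 22.68
position: [0.5801, 0.2622, 0.1444]
ee_rot: [-1.557, -0.017, -0.531]
contact_force: [-3.5, -3.8, 2.9]
finger_gap: 0.0253
```

Emit:
{"method": "step_arm", "body": {
  "rows": [
    {"jaw":1,"delta_pos":[0,0,0],"turn":0},
    {"jaw":1,"delta_pos":[0,0,0],"turn":0},
    {"jaw":1,"delta_pos":[0,0,0],"turn":0}
  ]
}}

```text
time: 22.93
position: [0.5802, 0.2622, 0.1449]
ee_rot: [-1.556, -0.017, -0.531]
contact_force: [-0.3, -0.2, -1.9]
finger_gap: 0.0232
```

```bash
python3 st.py; python3 plan.py 0.5787 0.262 0.143 -30.1 0.015 0
```

```text
22.93 p [0.5802 0.2622 0.1449] rpy [-89.18  -0.99 -30.45] j [ 0.3374  0.3015  1.3198 -0.0039  1.4983 -0.7018] phi -0.0221 tau [-0.000e+00 -4.504e+01 -3.171e+01 -2.000e-02 -1.100e-01  0.000e+00] qv [ 0.001  0.001  0.007  0.001 -0.    -0.002]
t 22.93 pos [0.5802 0.2622 0.1449] rpy [-89.18  -0.99 -30.45] F [-0.3 -0.2 -1.9] gap 0.0232 j [ 0.34  0.3   1.32 -0.    1.5  -0.7 ]
dworld [-0.0015 -0.0002 -0.0019] dyaw 0.35 rows 1
```

The rod is gripped (gap 23 mm). Lifting straight up.

```bash
python3 plan.py 0.5802 0.2622 0.275 -30.45 0.015 1
```

```text
t 22.93 pos [0.5802 0.2622 0.1449] rpy [-89.18  -0.99 -30.45] F [-0.3 -0.2 -1.9] gap 0.0232 j [ 0.34  0.3   1.32 -0.    1.5  -0.7 ]
dworld [ 0.     -0.      0.1301] dyaw 0.0 rows 9
[0.0003, -0.0145, 0.0002] -0.0
```

Emit:
{"method": "step_arm", "body": {
  "rows": [
    {"jaw":1,"delta_pos":[0,-0.006,0],"turn":0},
    {"jaw":1,"delta_pos":[0.0002,-0.01,0.0002],"turn":0},
    {"jaw":1,"delta_pos":[0.0002,-0.012,0.0002],"turn":0},
    {"jaw":1,"delta_pos":[0.0002,-0.012,0.0002],"turn":0}
  ]
}}

```text
time: 23.27
position: [0.5778, 0.2615, 0.1826]
ee_rot: [-1.564, -0.011, -0.531]
contact_force: [0.1, 0.1, -1.4]
finger_gap: 0.0233
```

```bash
python3 st.py; python3 plan.py 0.5802 0.2622 0.275 -30.45 0.012
```

```text
23.27 p [0.5778 0.2615 0.1826] rpy [-89.62  -0.61 -30.44] j [ 0.3375  0.285   1.2647 -0.0038  1.58   -0.702 ] phi -0.012 tau [ 1.000e-02 -4.418e+01 -3.125e+01 -2.000e-02 -2.800e-01  0.000e+00] qv [ 0.001 -0.063 -0.237 -0.     0.3   -0.001]
t 23.27 pos [0.5778 0.2615 0.1826] rpy [-89.62  -0.61 -30.44] F [ 0.1  0.1 -1.4] gap 0.0233 j [ 0.34  0.28  1.26 -0.    1.58 -0.7 ]
dworld [0.0024 0.0007 0.0924] dyaw -0.01 rows 8
[0.0003, -0.0115, 0.0003] 0.0
[0.0003, -0.0115, 0.0003] 0.0
[0.0003, -0.0115, 0.0003] 0.0
[0.0003, -0.0115, 0.0003] 0.0
[0.0003, -0.0115, 0.0003] 0.0
[0.0003, -0.0115, 0.0003] 0.0
[0.0003, -0.0115, 0.0003] 0.0
[0.0003, -0.0115, 0.0003] 0.0
```

Emit:
{"method": "step_arm", "body": {
  "rows": [
    {"jaw":1,"delta_pos":[0.001,-0.012,0.001],"turn":0},
    {"jaw":1,"delta_pos":[0.001,-0.012,0.001],"turn":0},
    {"jaw":1,"delta_pos":[0.0007,-0.012,0.0007],"turn":0},
    {"jaw":1,"delta_pos":[0.0007,-0.012,0.0007],"turn":0}
  ]
}}

```text
time: 23.6
position: [0.5825, 0.263, 0.2392]
ee_rot: [-1.56, -0.014, -0.531]
contact_force: [1.3, 0.3, -2.0]
finger_gap: 0.0235
```

```bash
python3 st.py; python3 plan.py 0.5802 0.2622 0.275 -30.45 0.012 1
```

```text
23.6 p [0.5825 0.263  0.2392] rpy [-89.37  -0.81 -30.44] j [ 0.3373  0.2766  1.1632 -0.0037  1.6842 -0.7027] phi -0.0176 tau [ 2.000e-02 -4.483e+01 -3.183e+01 -2.000e-02 -3.100e-01  0.000e+00] qv [-0.    -0.021 -0.318  0.002  0.312 -0.001]
t 23.6 pos [0.5825 0.263  0.2392] rpy [-89.37  -0.81 -30.44] F [ 1.3  0.3 -2. ] gap 0.0235 j [ 0.34  0.28  1.16 -0.    1.68 -0.7 ]
dworld [-0.0023 -0.0008  0.0358] dyaw -0.01 rows 3
[-0.0004, -0.0119, -0.0005] 0.0
```

Emit:
{"method": "step_arm", "body": {
  "rows": [
    {"jaw":1,"delta_pos":[-0.001,-0.012,-0.001],"turn":0},
    {"jaw":1,"delta_pos":[0,-0.012,0],"turn":0},
    {"jaw":1,"delta_pos":[0,-0.01,0],"turn":0},
    {"jaw":1,"delta_pos":[0,-0.004,0],"turn":0},
    {"jaw":1,"delta_pos":[0,0,0],"turn":0}
  ]
}}

```text
time: 24.02
position: [0.5817, 0.2631, 0.2907]
ee_rot: [-1.549, -0.023, -0.532]
contact_force: [0.2, 0.0, -2.0]
finger_gap: 0.0233
```

```bash
python3 st.py; python3 plan.py 0.513 -0.012 0.29 -60 0.018
python3 - <<'E'
from h import *
img,d,W=cloud('side'); np.savez('l.npz',img=img,W=W)
cv2.imwrite('pics/lift.png',cv2.resize(img[200:420,150:430],(560,440))[...,::-1])
E
```

```text
24.02 p [0.5817 0.2631 0.2907] rpy [-88.74  -1.35 -30.46] j [ 0.3378  0.2623  1.08   -0.0038  1.7673 -0.7025] phi -0.0319 tau [-3.000e-02 -4.384e+01 -3.243e+01 -2.000e-02 -9.000e-02 -0.000e+00] qv [ 0.    -0.011 -0.015  0.003  0.007  0.003]
t 24.02 pos [0.5817 0.2631 0.2907] rpy [-88.74  -1.35 -30.46] F [ 0.2  0.  -2. ] gap 0.0233 j [ 0.34  0.26  1.08 -0.    1.77 -0.7 ]
dworld [-0.0687 -0.2751 -0.0007] dyaw -29.54 rows 16
[0.005, -0.0002, -0.017] 1.85
[0.0056, -0.0002, -0.0168] 1.85
[0.0061, -0.0002, -0.0166] 1.85
[0.0066, -0.0002, -0.0164] 1.85
[0.0072, -0.0002, -0.0162] 1.85
[0.0077, -0.0002, -0.016] 1.85
[0.0082, -0.0002, -0.0157] 1.85
[0.0087, -0.0002, -0.0154] 1.85
[0.0092, -0.0002, -0.0152] 1.85
[0.0097, -0.0002, -0.0149] 1.85
[0.0101, -0.0002, -0.0145] 1.85
[0.0106, -0.0002, -0.0142] 1.85
[0.0111, -0.0002, -0.0138] 1.85
[0.0115, -0.0002, -0.0135] 1.85
[0.0119, -0.0002, -0.0131] 1.85
```

View pics/lift.png

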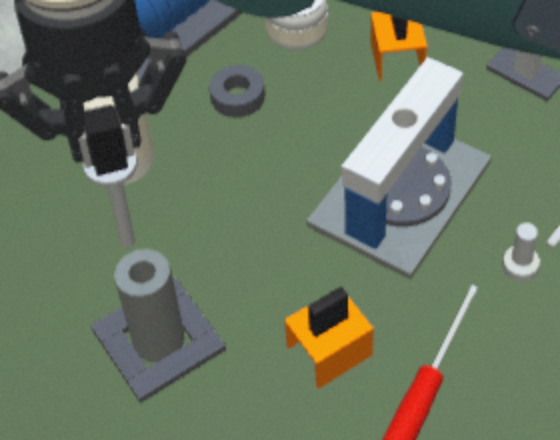

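The rod is free of the stand, with its tip at about crop (128,240), above the tube. Carrying it slowly to the hole.

Emit:
{"method": "step_arm", "body": {
  "rows": [
    {"jaw":1,"delta_pos":[0.002,0,-0.008],"turn":1.4},
    {"jaw":1,"delta_pos":[0.0055,0,-0.0165],"turn":1.4},
    {"jaw":1,"delta_pos":[0.006,0,-0.0165],"turn":1.4},
    {"jaw":1,"delta_pos":[0.0065,0,-0.0165],"turn":1.4},
    {"jaw":1,"delta_pos":[0.007,0,-0.0165],"turn":1.4}
  ]
}}

```text
time: 24.48
position: [0.5601, 0.1853, 0.2832]
ee_rot: [-1.554, -0.014, -0.658]
contact_force: [0.1, -1.0, -2.1]
finger_gap: 0.0235
```

Emit:
{"method": "step_arm", "body": {
  "rows": [
    {"jaw":1,"delta_pos":[0.007,0,-0.016],"turn":1.4},
    {"jaw":1,"delta_pos":[0.0075,0,-0.016],"turn":1.4},
    {"jaw":1,"delta_pos":[0.008,0,-0.016],"turn":1.4},
    {"jaw":1,"delta_pos":[0.0085,0,-0.016],"turn":1.4},
    {"jaw":1,"delta_pos":[0.009,0,-0.0155],"turn":1.4}
  ]
}}

```text
time: 24.9
position: [0.533, 0.0917, 0.2753]
ee_rot: [-1.564, -0.005, -0.793]
contact_force: [-0.3, -0.3, -1.9]
finger_gap: 0.0236
```

```bash
python3 st.py; python3 plan.py 0.513 -0.012 0.29 -51 0.015
```

```text
24.9 p [0.533  0.0917 0.2753] rpy [-89.61  -0.27 -45.43] j [ 6.5100e-02  5.7100e-02  1.3440e+00  9.0000e-04  1.7323e+00 -7.1260e-01] phi -0.0082 tau [ 1.970e+00 -3.449e+01 -3.295e+01  5.000e-02  3.000e-02  7.000e-02] qv [-0.406 -0.212  0.259 -0.001 -0.018 -0.078]
t 24.9 pos [0.533  0.0917 0.2753] rpy [-89.61  -0.27 -45.43] F [-0.3 -0.3 -1.9] gap 0.0236 j [ 0.07  0.06  1.34  0.    1.73 -0.71]
dworld [-0.02   -0.1037  0.0147] dyaw -5.57 rows 8
[0.0075, -0.0019, -0.0109] 0.7
[0.0076, -0.0019, -0.0108] 0.7
[0.0078, -0.0019, -0.0107] 0.7
[0.0079, -0.0019, -0.0106] 0.7
[0.008, -0.0019, -0.0105] 0.7
[0.0081, -0.0019, -0.0104] 0.7
[0.0083, -0.0019, -0.0103] 0.7
[0.0084, -0.0019, -0.0102] 0.7
```

Emit:
{"method": "step_arm", "body": {
  "rows": [
    {"jaw":1,"delta_pos":[0.008,-0.003,-0.011],"turn":0.7},
    {"jaw":1,"delta_pos":[0.008,-0.003,-0.011],"turn":0.7},
    {"jaw":1,"delta_pos":[0.008,-0.003,-0.0105],"turn":0.7},
    {"jaw":1,"delta_pos":[0.007,-0.002,-0.009],"turn":0.7},
    {"jaw":1,"delta_pos":[0.006,-0.001,-0.007],"turn":0}
  ]
}}

```text
time: 25.32
position: [0.5168, 0.0242, 0.2809]
ee_rot: [-1.575, 0.003, -0.854]
contact_force: [-0.2, 0.1, -2.1]
finger_gap: 0.0233
```

Emit:
{"method": "step_arm", "body": {
  "rows": [
    {"jaw":1,"delta_pos":[0.004,0,-0.004],"turn":0},
    {"jaw":1,"delta_pos":[0.002,0,-0.002],"turn":0},
    {"jaw":1,"delta_pos":[0,0,0],"turn":0}
  ]
}}

```text
time: 25.57
position: [0.5152, 0.013, 0.2798]
ee_rot: [-1.577, 0.004, -0.858]
contact_force: [-0.3, -0.4, -2.3]
finger_gap: 0.023
```

```bash
python3 st.py; python3 plan.py 0.512 -0.012 0.275 -51 0.015
```

```text
25.57 p [0.5152 0.013  0.2798] rpy [-90.36   0.23 -49.15] j [-0.0838  0.0108  1.3827 -0.0018  1.7553 -0.797 ] phi 0.0073 tau [ -0.29 -33.06 -32.49  -0.08   0.05  -0.04] qv [-0.004  0.001  0.008  0.012 -0.003  0.001]
t 25.57 pos [0.5152 0.013  0.2798] rpy [-90.36   0.23 -49.15] F [-0.3 -0.4 -2.3] gap 0.023 j [-0.08  0.01  1.38 -0.    1.76 -0.8 ]
dworld [-0.0032 -0.025  -0.0048] dyaw -1.85 rows 2
[0.0084, 0.0024, -0.0094] 0.92
[0.0086, 0.0024, -0.0092] 0.92
```

Emit:
{"method": "step_arm", "body": {
  "rows": [
    {"jaw":1,"delta_pos":[0.006,0,-0.006],"turn":0},
    {"jaw":1,"delta_pos":[0.006,0,-0.007],"turn":0},
    {"jaw":1,"delta_pos":[0.004,0,-0.004],"turn":0},
    {"jaw":1,"delta_pos":[0,0,0],"turn":0},
    {"jaw":1,"delta_pos":[0,0,0],"turn":0}
  ]
}}

```text
time: 25.98
position: [0.5128, -0.0114, 0.279]
ee_rot: [-1.578, 0.005, -0.856]
contact_force: [-0.1, 0.4, -2.0]
finger_gap: 0.0236
```

```bash
cat > rod.py <<'E'
from h import *
import sys
from scipy.optimize import least_squares
s=get_state(); tp=s['position']
pts=[]
img,d,W=cloud('side'); np.savez('rod.npz',img=img,W=W)
if len(sys.argv)>1: cv2.imwrite(sys.argv[1],cv2.resize(img[150:330,270:450],(540,540))[...,::-1])
gz=tp[2]+.001   # grip centre height
zlo=max(gz-.131+.003,.123)
m=(W[...,2]>zlo)&(W[...,2]<gz-.036)&(np.hypot(W[...,0]-tp[0],W[...,1]-tp[1])<.022)
# bigger pieces: shrink depth edges
m=cv2.erode(m.astype(np.uint8),np.ones((1,3)))>0
P=W[m]; print('n',len(P),'z',P[:,2].min().round(4),P[:,2].max().round(4))
z0=P[:,2].mean()
def f(q):
    c=np.array([q[0],q[1],z0]); a=np.array([q[2],q[3],1]); a/=np.linalg.norm(a)
    return np.linalg.norm(np.cross(P-c,a),axis=1)-.006
view=np.array(camera_info('side')['R'])[2]
q0=np.r_[P[:,:2].mean(0)+.004*view[:2]/np.linalg.norm(view[:2]),0,0]
r=least_squares(f,q0,loss='soft_l1',f_scale=.001); q=r.x
at=lambda z:(q[:2]+q[2:]*(z-z0)).round(4)
print('tilt deg x,y',np.degrees(q[2:]).round(2),'rms',np.sqrt(np.mean(r.fun**2)).round(4),'tip',at(gz-.131),'flange',at(gz-.031),'TCP',tp.round(4))
print('hole-tip', (np.array([.5113,-.0122])-at(gz-.131)).round(4),'hole-flange',(np.array([.5113,-.0122])-at(gz-.031)).round(4))
# hole from the same picture if visible
mm=((abs(W[...,0]-.5115)<.1)&(abs(W[...,1]+.0125)<.1)&(W[...,2]>.112)&(W[...,2]<.126)).astype(np.uint8)*255
cs,h=cv2.findContours(mm,cv2.RETR_CCOMP,cv2.CHAIN_APPROX_NONE)
for i,c in enumerate(cs):
    if h[0][i][3]>=0 and len(c)>15:
        Q=W[c[:,0,1],c[:,0,0]]; e=cv2.fitEllipse((Q[:,:2]*1000).astype(np.float32)); print('hole',np.round(e[0],2),np.round(e[1],1))
E
python3 st.py; python3 rod.py pics/rod.png
```

```text
25.98 p [ 0.5128 -0.0114  0.279 ] rpy [-90.39   0.31 -49.03] j [-1.3200e-01  6.1000e-03  1.3890e+00 -1.5000e-03  1.7549e+00 -8.4730e-01] phi 0.0085 tau [-1.600e-01 -3.275e+01 -3.247e+01 -5.000e-02  4.000e-02 -1.000e-02] qv [-0.013 -0.    -0.    -0.006 -0.    -0.006]
n 157 z 0.1539 0.2371
tilt deg x,y [ 1.24 -0.52] rms 0.0012 tip [ 0.5107 -0.0093] flange [ 0.5129 -0.0102] TCP [ 0.5128 -0.0114  0.279 ]
hole-tip [ 0.0006 -0.0029] hole-flange [-0.0016 -0.002 ]
hole [511.18 -11.85] [23.7 26.9]
```

View pics/rod.png

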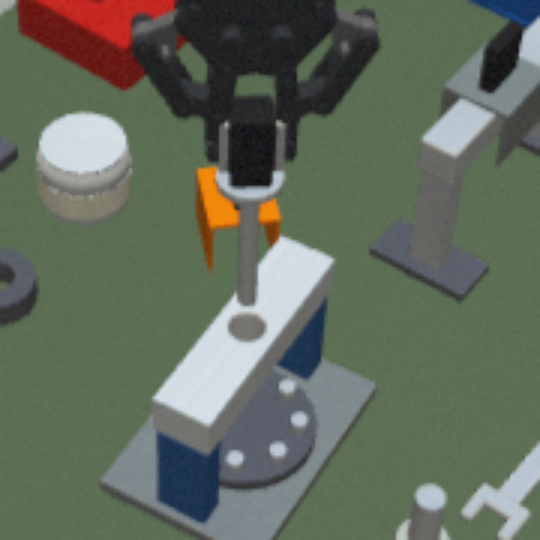

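Emit:
{"method": "step_arm", "body": {
  "rows": [
    {"jaw":1,"delta_pos":[0.001,0.004,-0.002],"turn":0},
    {"jaw":1,"delta_pos":[0.0005,0.008,0],"turn":0},
    {"jaw":1,"delta_pos":[0,0.004,0],"turn":0},
    {"jaw":1,"delta_pos":[0,0,0],"turn":0},
    {"jaw":1,"delta_pos":[0,0,0],"turn":0}
  ]
}}

```text
time: 26.45
position: [0.512, -0.0132, 0.2608]
ee_rot: [-1.578, 0.006, -0.854]
contact_force: [-0.5, -0.3, -2.2]
finger_gap: 0.0235
```

```bash
sed -i "s/cloud('side')/cloud(CAM)/; s/camera_info('side')/camera_info(CAM)/; s/^pts=\[\]/CAM=sys.argv.pop(1)/" rod.py
python3 st.py; for c in side wrist top; do echo $c; python3 rod.py $c pics/rod_$c.png 2>&1 | tail -5; done; python3 -c "
from h import *
i=camera('wrist')[0];cv2.imwrite('pics/w3.png',cv2.resize(i,(480,360))[...,::-1])"
```

```text
26.45 p [ 0.512  -0.0132  0.2608] rpy [-90.39   0.36 -48.94] j [-1.3580e-01  6.5000e-03  1.4243e+00 -1.1000e-03  1.7200e+00 -8.5250e-01] phi 0.0092 tau [-4.000e-02 -3.256e+01 -3.226e+01 -1.000e-02  4.000e-02 -0.000e+00] qv [ 0.002  0.005  0.016  0.    -0.006 -0.001]
side
n 140 z 0.1348 0.2179
tilt deg x,y [ 1.45 -0.28] rms 0.0011 tip [ 0.5091 -0.0114] flange [ 0.5116 -0.0119] TCP [ 0.512  -0.0132  0.2608]
hole-tip [ 0.0022 -0.0008] hole-flange [-0.0003 -0.0003]
wrist
n 299 z 0.1341 0.1911
tilt deg x,y [ 1.45 -0.57] rms 0.0002 tip [ 0.5084 -0.0116] flange [ 0.511  -0.0126] TCP [ 0.5119 -0.0131  0.2607]
hole-tip [ 0.0029 -0.0006] hole-flange [0.0003 0.0004]
top
    P=W[m]; print('n',len(P),'z',P[:,2].min().round(4),P[:,2].max().round(4))
                                 ~~~~~~~~~~^^
    return umr_minimum(a, axis, None, out, keepdims, initial, where)
ValueError: zero-size array to reduction operation minimum which has no identity
```

View pics/w3.png

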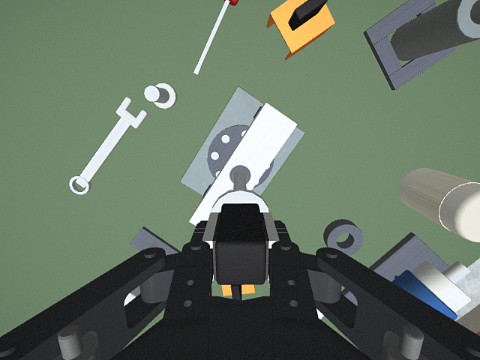

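The side and wrist fits agree: the rod is tilted about 1.5°, and the tip is about 2.5 mm short in x with the flange centred. Shifting +1.5 mm in x and lowering in stages.

Emit:
{"method": "step_arm", "body": {
  "rows": [
    {"jaw":1,"delta_pos":[0.001,0.002,0.0012],"turn":0},
    {"jaw":1,"delta_pos":[0,0.005,0],"turn":0},
    {"jaw":1,"delta_pos":[0,0.004,0],"turn":0},
    {"jaw":1,"delta_pos":[0,0,0],"turn":0}
  ]
}}

```text
time: 26.98
position: [0.5145, -0.0132, 0.2507]
ee_rot: [-1.575, 0.003, -0.854]
contact_force: [0.3, -0.1, -3.3]
finger_gap: 0.0232
```

```bash
python3 st.py; python3 rod.py wrist; python3 rod.py side;python3 plan.py 0.5132 -0.0132 0.19 -49 0.008 1
```

```text
26.98 p [ 0.5145 -0.0132  0.2507] rpy [-90.25   0.19 -48.94] j [-1.3520e-01  1.1100e-02  1.4395e+00 -1.1000e-03  1.6963e+00 -8.5200e-01] phi 0.0054 tau [ 2.000e-02 -3.358e+01 -3.305e+01 -0.000e+00 -5.000e-02  0.000e+00] qv [-0.001 -0.002 -0.002  0.001  0.002  0.   ]
n 299 z 0.1258 0.1815
tilt deg x,y [ 1.28 -0.46] rms 0.0002 tip [ 0.5115 -0.0118] flange [ 0.5138 -0.0126] TCP [ 0.5145 -0.0132  0.2507]
hole-tip [-0.0002 -0.0004] hole-flange [-0.0025  0.0004]
n 138 z 0.1259 0.2075
tilt deg x,y [0.8 0.4] rms 0.0011 tip [ 0.5129 -0.0118] flange [ 0.5143 -0.0111] TCP [ 0.5145 -0.0132  0.251 ]
hole-tip [-0.0016 -0.0004] hole-flange [-0.003  -0.0011]
t 27.08 pos [ 0.5147 -0.0132  0.2514] rpy [-90.22   0.16 -48.94] F [ 0.1  0.4 -2.3] gap 0.023 j [-0.14  0.01  1.44 -0.    1.7  -0.85]
dworld [-0.0015  0.     -0.0614] dyaw -0.06 rows 8
[-0.0001, 0.0077, -0.0001] 0.01
```

Emit:
{"method": "step_arm", "body": {
  "rows": [
    {"jaw":1,"delta_pos":[-0.0004,0.005,-0.0006],"turn":0},
    {"jaw":1,"delta_pos":[-0.0002,0.006,-0.0004],"turn":0},
    {"jaw":1,"delta_pos":[0,0.006,0],"turn":0},
    {"jaw":1,"delta_pos":[0,0.004,0],"turn":0}
  ]
}}

```text
time: 27.42
position: [0.5139, -0.0136, 0.2299]
ee_rot: [-1.573, 0.001, -0.854]
contact_force: [-0.4, 0.7, -2.8]
finger_gap: 0.0235
```

```bash
python3 st.py; python3 rod.py wrist;python3 plan.py 0.5132 -0.0132 0.19 -49 0.008 1
```

```text
27.42 p [ 0.5139 -0.0136  0.2299] rpy [-9.012e+01  3.000e-02 -4.894e+01] j [-1.3610e-01  1.1900e-02  1.4797e+00 -1.2000e-03  1.6518e+00 -8.5280e-01] phi 0.0018 tau [ 1.000e-02 -3.338e+01 -3.295e+01 -1.000e-02  5.000e-02 -0.000e+00] qv [-0.     0.009  0.091 -0.002 -0.104  0.   ]
n 215 z 0.1237 0.1602
tilt deg x,y [ 0.85 -0.33] rms 0.0002 tip [ 0.5116 -0.0123] flange [ 0.5131 -0.0129] TCP [ 0.5139 -0.0136  0.2299]
hole-tip [-0.0003  0.0001] hole-flange [-0.0018  0.0007]
t 27.47 pos [ 0.5135 -0.0135  0.2289] rpy [-90.19   0.11 -48.94] F [ 0.9 -0.8 -3.3] gap 0.0233 j [-0.14  0.01  1.48 -0.    1.65 -0.85]
dworld [-0.0003  0.0003 -0.0389] dyaw -0.06 rows 5
[-0.0001, 0.0078, 0.0] 0.01
```

Emit:
{"method": "step_arm", "body": {
  "rows": [
    {"jaw":1,"delta_pos":[-0.0003,0.005,-0.0003],"turn":0},
    {"jaw":1,"delta_pos":[-0.0002,0.006,-0.0002],"turn":0},
    {"jaw":1,"delta_pos":[0,0.006,0],"turn":0},
    {"jaw":1,"delta_pos":[0,0.003,0],"turn":0}
  ]
}}

```text
time: 27.8
position: [0.5126, -0.0135, 0.2069]
ee_rot: [-1.574, 0.002, -0.854]
contact_force: [0.2, -0.4, -3.0]
finger_gap: 0.0234
```

```bash
python3 st.py; python3 plan.py 0.513 -0.0132 0.19 -49 0.008 1
```

```text
27.8 p [ 0.5126 -0.0135  0.2069] rpy [-90.18   0.11 -48.94] j [-1.3620e-01  1.7500e-02  1.5196e+00 -1.2000e-03  1.6081e+00 -8.5290e-01] phi 0.0036 tau [ 1.000e-02 -3.352e+01 -3.280e+01 -1.000e-02  1.000e-02 -0.000e+00] qv [-0.001  0.013  0.064  0.001 -0.077 -0.002]
t 27.8 pos [ 0.5126 -0.0135  0.2069] rpy [-90.18   0.11 -48.94] F [ 0.2 -0.4 -3. ] gap 0.0234 j [-0.14  0.02  1.52 -0.    1.61 -0.85]
dworld [ 0.0004  0.0003 -0.0169] dyaw -0.06 rows 3
[0.0, 0.0056, 0.0002] 0.02
```

Emit:
{"method": "step_arm", "body": {
  "rows": [
    {"jaw":1,"delta_pos":[0.0001,0.005,0.0003],"turn":0},
    {"jaw":1,"delta_pos":[0.0001,0.005,0.0002],"turn":0},
    {"jaw":1,"delta_pos":[0,0.002,0],"turn":0},
    {"jaw":1,"delta_pos":[0,0,0],"turn":0},
    {"jaw":1,"delta_pos":[0,0,0],"turn":0}
  ]
}}

```text
time: 28.22
position: [0.5124, -0.0132, 0.1919]
ee_rot: [-1.576, 0.004, -0.854]
contact_force: [1.0, 0.5, -2.1]
finger_gap: 0.0235
```

```bash
python3 st.py; python3 rod.py wrist; python3 rod.py side pics/fin.png
python3 - <<'E'
from h import *
img,d,W=cloud('top')
m=(W[...,2]>.155)&(W[...,2]<.18)&(img.max(-1)<80)&(abs(W[...,0]-.509)<.04)&(abs(W[...,1]+.315)<.07)
p=W[m]; print('tab',len(p),p.mean(0) if len(p) else '')
E
```

```text
28.22 p [ 0.5124 -0.0132  0.1919] rpy [-90.28   0.22 -48.94] j [-1.3570e-01  2.5100e-02  1.5418e+00 -1.1000e-03  1.5809e+00 -8.5240e-01] phi 0.0062 tau [-0.000e+00 -3.286e+01 -3.171e+01 -1.000e-02  3.000e-02  0.000e+00] qv [-0.001  0.003  0.004  0.    -0.004 -0.001]
n 35 z 0.1245 0.1475
tilt deg x,y [ 1.67 -2.59] rms 0.0012 tip [ 0.5105 -0.0079] flange [ 0.5134 -0.0124] TCP [ 0.5125 -0.0132  0.192 ]
hole-tip [ 0.0008 -0.0043] hole-flange [-0.0021  0.0002]
tab 150 [ 0.5091093  -0.29556416  0.17177307]Traceback (most recent call last):
  File "rod.py", line 13, in <module>
    P=W[m]; print('n',len(P),'z',P[:,2].min().round(4),P[:,2].max().round(4))
                                 ~~~~~~~~~~^^
    return umr_minimum(a, axis, None, out, keepdims, initial, where)
ValueError: zero-size array to reduction operation minimum which has no identity
```

View pics/fin.png

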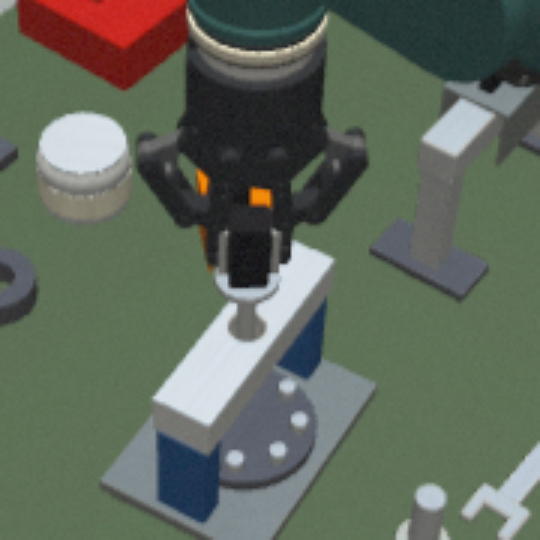

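The rod stands centred in the hole. By kinematics from the last good fit, the tip is about 2 mm short in x and the flange about 0.3 mm, so one small balancing nudge.

Emit:
{"method": "step_arm", "body": {
  "rows": [
    {"jaw":1,"delta_pos":[0.0006,0.001,0.0007],"turn":0},
    {"jaw":1,"delta_pos":[0,0,0],"turn":0},
    {"jaw":1,"delta_pos":[0,0,0],"turn":0},
    {"jaw":1,"delta_pos":[0,0,0],"turn":0}
  ]
}}

```text
time: 28.7
position: [0.5143, -0.0133, 0.1925]
ee_rot: [-1.574, 0.001, -0.854]
contact_force: [0.3, -0.4, -2.9]
finger_gap: 0.0235
```

```bash
python3 st.py; sed -i 's/gz-.036/gz-.039/; s/<.022/<.012/' rod.py; python3 rod.py wrist 2>&1 | tail -4
```

```text
28.7 p [ 0.5143 -0.0133  0.1925] rpy [-9.016e+01  8.000e-02 -4.894e+01] j [-1.3550e-01  2.6700e-02  1.5390e+00 -1.1000e-03  1.5788e+00 -8.5210e-01] phi 0.003 tau [-0.000e+00 -3.314e+01 -3.194e+01 -1.000e-02  1.000e-02  0.000e+00] qv [ 0.001 -0.001 -0.005  0.001 -0.001  0.001]
                                 ~~~~~~~~~~^^
    return umr_minimum(a, axis, None, out, keepdims, initial, where)
ValueError: zero-size array to reduction operation minimum which has no identity
```

```bash
python3 -c "
from workcell import *
print(sign_off()); print(get_state()['position'],get_state()['finger_gap'])"
```

```text
the job is handed in; nothing more can be done
None
the job is handed in; nothing more can be done
```

The grey dust cover hangs released astride the rail's bar. The probe rod is gripped upright in the guide hole with about 30 mm below the arm. I handed the job in at about 28.8 s of the 69 s allowed; no verdict was reported.

**Last checks**
- **Cover:** the final top view put its tab at x 0.509, y −0.296, about 19 mm from the bar's middle. The tab top was at z ≈ 0.172–0.173, as expected when seated.
- **Rod:** the tool was still and the gripper gap was 23.5 mm. I estimate the tip about 0.5 mm and the flange about 2 mm off the hole axis, with a tilt of about 1° and the tip about 57 mm below the mouth. The force reading never jumped while I lowered it, so I saw no sign of the rod touching the hole.
- **Bystanders:** the pictures showed nothing knocked over or shifted, but I did not measure them again at the end.

**What failed or disagreed**
- **Rod fit at final depth:** the camera fit failed there. The side and wrist views had too few points, and one sparse wrist fit read 2.6° tilt and a 4.3 mm tip offset, which I discarded. The rod figures above are carried over from the last good fit (0.2 mm residual, rod partly inserted) using the arm's own pose.
- **Tool tilt:** the tool drifted to about 9° while empty, because of fast traverses. I straightened it by gripping the fixed guide arm and nudging, at about 16 N, before picking up the rod.

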